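# Wind up the sample press and weigh its pot

### The job

Wind the press's handwheel anticlockwise by its crank knob, letting the hand rise with the spindle, until the foot is right up at its stop, and snug it there with a steady push of about 16 N along the knob's path for half a second; never load the knob beyond 24 N in any direction. Then draw the long-handled pot out from under the foot, keeping it level, and set it down gently in the middle of the balance's round plate. Leave the other things on the bench where they are.

Things in the scene. Friction and masses are not known exactly. Their poses are not given: they have to be found in the camera images.
- press: Bench sample press: white C-shaped frame fixed to the table. Origin on the table below the spindle axis, z up; the pot's handle sticks out to its -x. Base plate 20 mm thick, x -60 to 115, y +-65 mm, with guide rails 7 mm high (inner faces y = +-36 mm) beside the pot; column at x 75 to 110; overhead arm 85 to 120 mm above the table from x -25 back.
- spindle: Upright steel screw with a round pressing foot (36 mm across) below and the handwheel on top. Origin: centre of the foot's underside, z up. Anticlockwise seen from above raises foot, wheel and knob together, 15 mm a turn. At the start the foot is inside the pot, 1.1 to 1.8 turns below its firm upper stop, which must be felt. It stays where left.
- hub (a point): Centre of the hub's top, on the spindle axis; rises with the wheel. Black open three-spoke wheel, 102 mm across; the rim's top lies 6 mm below this point. It turns stiffly, about 3 to 6 N along the knob's path; at the stop that force climbs quickly.
- knob (a point): Middle of the upright black crank knob: a round grip 18 mm across and 44 mm tall (22 mm above and below this point, its lower end 2 mm above the rim). It spins freely on its pin and sits on a stiff rubber bush that yields 1 mm per 4 N in any direction, sideways or along the pin; more than 6 mm off the pin (24 N) damages the bush.
- pin (a point): Where knob lies while the knob is unloaded: 42 mm from the spindle axis and 18 mm above hub; it turns and rises with the wheel. Its x points outward from the axis, its y along the knob's anticlockwise path, z up.
- pot: Round aluminium sample pot, 58 mm across, 24 mm high, wall 3.5 mm, floor 4 mm, 0.1 to 0.2 kg, with a straight black bar handle 10 mm wide (its y) and 22 mm high (6 to 28 mm above the pot's underside) that runs in the pot's -x direction out to 150 mm from its centre. Origin at the centre of its underside, z up. It stands on the press's base plate around the foot.
- pot_grip (a point): Point on the middle of the pot's handle, 118 mm from the pot's centre towards -x and 17 mm above the pot's underside: a place to take it from above, clear of the wheel overhead, fingers closing across the 10 mm.
- balance: Laboratory balance fixed to the table, white housing 200 by 180 mm, its top 49 mm above the table, dark display at its -x side. Origin on the table under the housing's centre.
- plate (a point): Centre of the top face of the balance's round steel plate, 130 mm across, 66 mm above the table, the only place on which to set the pot down. The pot's handle may point any way.
- dish: Bystander: round glass dish, 90 mm across, 16 mm high. Origin under its centre.
- boat: Bystander: square white weighing boat, 85 mm, 22 mm high. Origin under its centre.
- tweezers: Bystander: steel tweezers 120 mm long, 6 mm high, lying along their x. Origin under their middle.
- vial: Bystander: amber jar, 40 mm across, 75 mm high. Origin under its centre.
- weight: Bystander: brass weight, 28 mm across, 30 mm high. Origin under its centre.
- spatula: Bystander: spatula 170 mm long, lying along its x.
Mind the look-alikes: they are no part of the job. Of the things like the press, leave any that is yellow; of the rest the larger one is meant.

How it is judged:
By the outcome, as a careful person would: the job done as asked, in the order asked, and still so for the second after the job is handed in, with the robot touching nothing.
It also fails if it takes over 72 s, if anything falls off the work surface, if the arm or the gripper's body presses on something with over 40 N, if the wrist force passes 120 N, or if a joint passes its speed limit or range.

### The arm

A 7-joint arm with a two-finger parallel gripper is mounted at the origin on the work surface. World frame = base frame: x ahead of the robot, y to its left, z up, the work surface at z = 0. Lengths are in m, angles in rad, forces in N, time in s.
With the tool pointing down it reaches from about 0.4 to 0.875 m from the base axis. Payload 19.3 kg.
Tool frame: the origin (TCP) lies between the finger pads; the fingertips stand bot.tcp_to_tips ahead of it and the grasp point (between the pads) is the TCP (bot.tcp_to_tips is the distance from the TCP to the fingertips, in m); z points along the fingers, y is the line along which they close (so a half turn about z gives the same grasp; the last joint's range is limited). The gripper opens to 85 mm and grips with 20 to 120 N. Pads are 22 mm wide; open, the fingers measure 114 mm over their backs; the gripper's body (76 mm by 85 mm) begins 54 mm behind the grasp point. The pads swing forward as they close: fully open they stand 13 mm farther back than shut.
Start: joints at [1.153, 0.521, -0.036, 1.599, 0.021, 1.021, -0.113], TCP at [0.213, -0.588, 0.25] pointing down, gripper open.
Joint ranges: [-2.91, 2.91], [-0.3, 2.13], [-1.5, 1.42], [0.17, 2.43], [-1.26, 4.41], [0.16, 1.93], [-2.52, 2.52]. Speed limits (rad/s): [1.89, 1.89, 2.39, 2.39, 3.01, 3.01, 3.01].

### API

Orientations are given as [roll, pitch, yaw] about the fixed x, y, z axes, in that order (R = Rz(yaw) Ry(pitch) Rx(roll)).
In Python, from workcell import telemetry, grab_frame, bot gives the robot as it stands. The module is installed in compiled form; this text tells all that it offers.
- The arm moves only by the shell command python3 -m crank 'ROWS' [FORCE]. ROWS is text: rows parted by semicolons, each of 7 numbers parted by spaces: the finger opening in m, from 0 to 0.0854, then the shift along the tool's x, y, z in m, then the turn, a rotation vector about the tool's x, y, z in degrees. A call has exactly 8 rows; each row shifts and turns the commanded pose from where the row before left it, along the tool's axes as they then stand; what a row does not reach is not made up. A row lasts 1/12 s, in which the tool goes at most 41.7 mm and 7.16 degrees, less where a joint would pass 70% of its speed; a pose out of reach is approached as far as the arm can. A call with a gripper value outside its range is refused whole. The fingers move at their own pace and stop on an object; FORCE is the grip in N (left out, the last holds). Time passes only in rows, so rows that do not move let the fingers close, or fill a call up. It gives the time, the measured TCP pose, the force, the opening and the grip force at its end, in the units of the state.
- telemetry.observe(): the state, without advancing time (a new reading comes with each control period).
- grab_frame(name): name is "scene" or "top" or "wrist"; returns a dict with "pixels" (400x640x3 uint8, red, green, blue), "depth" (400x640 float32, m along the optical axis (not along the pixel's ray), 0 where there is no reading), "vertical_fov" (degrees; the focal length in pixels is half the picture's height over the tangent of half this angle, whatever the lens; pixels are square), "cx", "cy" (the principal point, pixels), "distortion" ([k1, k2, p1, p2, k3] as OpenCV has them; the pictures are not rectified), "R" (3x3) and "t" (3): a world point X has camera coordinates R X + t; the wrist camera has in their place "hand_eye" (4x4, takes a point from camera to tool coordinates, whose origin is the TCP and whose axes are the flange's). Camera axes: x right, y down, z forward; pixel columns grow to the right and rows downward; lengths in m; the calibration is good to about 2 mm. A picture is of the moment at which its call begins: read the wrist's pose just before it.
- bot.job_done(): hands the job in; it is judged then, once.
The state is a dict: "clock": time; "qpos": joint angles; "qd": joint speeds; "joint_efforts": joint torques, N m; "position": TCP position; "tool_rot": TCP orientation; "force": force on the tool from outside, world axes, zero at the start; "moment": the same for the moment, N m; "grip_width": finger opening in m; "finger_force": force on a finger pad.
Only numpy, scipy, OpenCV 4.12 (cv2) and the standard library are available. Lean on these libraries where they do the work, as an engineer would, in place of code of your own. Each camera call takes 0.05 s, during which the arm holds its last target. There are 200 camera calls.

## Working session

There is one attempt and no reset: what is moved stays moved. The work goes in short steps, Python scripts to look and compute and a shell command to move; the robot and the scene stay as the last step left them, time stands still between calls to the robot, and variables do not carry over. Pictures are saved under pics/ and viewed, at most 10 in all, crops included, and the job is handed in when it is done.

```bash
mkdir -p pics
cat > h.py <<'E'
import numpy as np,cv2
from workcell import telemetry,grab_frame,bot
from scipy.spatial.transform import Rotation as Ro
def K(f):
    h=200/np.tan(np.radians(f["vertical_fov"]/2)); return np.array([[h,0,f["cx"]],[0,h,f["cy"]],[0,0,1.]])
def pose(f,s=None):
    if "R" in f: return np.array(f["R"]),np.array(f["t"])
    s=s or telemetry.observe(); T=np.eye(4); T[:3,:3]=Ro.from_euler('xyz',s["tool_rot"]).as_matrix(); T[:3,3]=s["position"]
    C=np.linalg.inv(T@np.array(f["hand_eye"])); return C[:3,:3],C[:3,3]
def rays(f,uv):
    return np.c_[cv2.undistortPoints(np.float64(uv).reshape(-1,1,2),K(f),np.array(f["distortion"])).reshape(-1,2),np.ones(len(uv))]
def onz(f,uv,z,P):
    R,t=P; o=-R.T@t; d=rays(f,uv)@R; return o+d*((z-o[2])/d[:,2])[:,None]
def bydepth(f,uv,P):
    R,t=P; uv=np.int32(uv); d=f["depth"][uv[:,1],uv[:,0]]; return (rays(f,uv)*d[:,None]-t)@R
def cloud(f,P):
    v,u=np.mgrid[:400,:640]; uv=np.c_[u.ravel(),v.ravel()]; return bydepth(f,uv,P).reshape(400,640,3)
def save(f,n,s=1): cv2.imwrite('pics/'+n+'.png',cv2.resize(f["pixels"][:,:,::-1],None,fx=s,fy=s))
E
python3 - <<'E'
from h import *
import pickle
s=telemetry.observe();print(s,bot.tcp_to_tips)
for n in("scene","top","wrist"):
    s=telemetry.observe();f=grab_frame(n);pickle.dump((f,s),open(n+'0.pkl','wb'));save(f,n+'0',1.25)
    R,t=pose(f,s);print(n,f["vertical_fov"],f["distortion"],-R.T@t,R[2])
E
```

```text
{'clock': 0.0, 'qpos': array([ 1.15274654,  0.52203111, -0.03630907,  1.5999939 ,  0.02119105,
        1.02109625, -0.11279596]), 'qd': array([-0.00272112, -0.00039623, -0.00023823, -0.00066083,  0.00078422,
        0.00067801, -0.00149605]), 'joint_efforts': array([ 4.70764353e-04, -9.27114415e+01,  1.98044904e+00, -3.69927120e+01,
        1.80597551e-02,  8.01047572e-03, -1.45140307e-04]), 'position': array([ 0.2129013 , -0.58728923,  0.24972032]), 'tool_rot': array([-3.14045171e+00,  8.28900253e-05,  3.47823067e-01]), 'force': array([-0.02599898,  1.21419321, -0.57215993]), 'moment': array([0.01606461, 0.03361377, 0.00291378]), 'finger_force': 0.0, 'grip_width': 0.08508729553510692} 0.019
scene 57.73803648155767 [-0.05500421  0.          0.          0.          0.        ] [1.14529752 0.54864942 0.93355215] [-0.556354   -0.43314322 -0.70912424]
top 56.84019036819543 [-0.02530819  0.          0.          0.          0.        ] [0.36373885 0.06646154 1.24682708] [ 0.13172462  0.01505076 -0.99117208]
wrist 65.25391924045279 [0.00665827 0.         0.         0.         0.        ] [ 0.27484442 -0.56457473  0.37294244] [-0.24889617 -0.08816891 -0.96450865]
```

View pics/scene0.png

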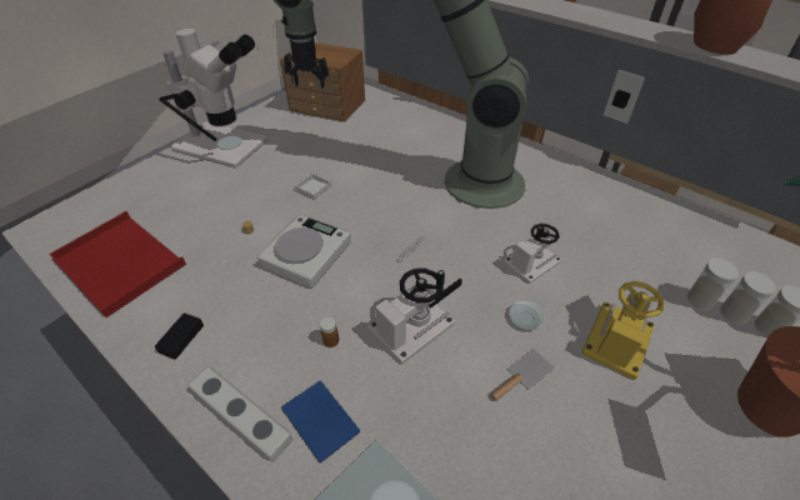

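View pics/top0.png

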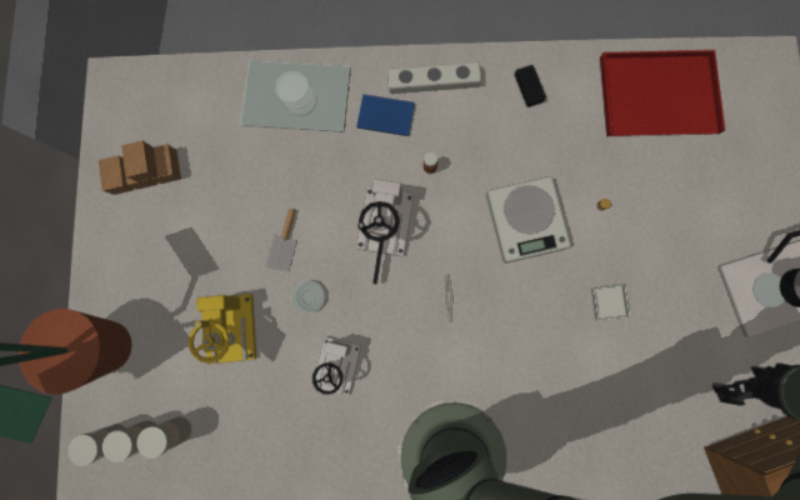

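The scene picture shows the white press at (415,310), the balance at (303,247), and the small white and yellow look-alikes at (535,250) and (625,325). In the top picture the wheel is at (378,222), the handle end at (376,282) and the plate at (529,209).

Run:
```python
from h import *
import pickle
f,s=pickle.load(open('top0.pkl','rb'));P=pose(f);C=cloud(f,P);hsv=cv2.cvtColor(f["pixels"],cv2.COLOR_RGB2HSV)
def box(a,u0,v0,u1,v1): return a[v0:v1,u0:u1]
# plate
u,v=529/1.25,209/1.25
print('plate guess',onz(f,[[u,v]],.066,P),bydepth(f,[[u,v]],P))
# press cloud heights
c=box(C,270,135,350,235);d=box(hsv,270,135,350,235);dark=(d[...,2]<60)
z=c[...,2]
print('dark z hist',np.histogram(z[dark],bins=np.arange(0,.28,.01)))
p=c[dark&(z>.12)]; print('wheel',p.min(0),p.max(0),p.mean(0))
h=c[dark&(z>.02)&(z<.07)]; print('handle',h.min(0),h.max(0),len(h))
if len(h): m,(a,b)=h[:,:2].mean(0),np.linalg.svd(h[:,:2]-h[:,:2].mean(0),full_matrices=False)[2];print(m,a,np.degrees(np.arctan2(-a[1],-a[0])))
k=p[p[:,2]>p[:,2].mean()+.02];print('knob?',len(k),k.mean(0) if len(k) else 0)
a=cv2.resize(f["pixels"][125:245,255:375,::-1],(480,480),interpolation=2)
g,s=pickle.load(open('scene0.pkl','rb'))
b=cv2.resize(g["pixels"][195:300,280:385,::-1],(315,480) if 0 else (480,480),interpolation=2)[:, :]
cv2.imwrite('pics/cr.png',np.hstack([a[:, :400],b[:, :400]]))
```

```text
plate guess [[ 0.6309187  -0.21447966  0.066     ]] [[ 0.63198003 -0.21426392  0.06433394]]
dark z hist (array([  0,   2,  10,   7,  71,   8,   0,   0,   0,   2,   0,   1,   0,
         0, 319,  42,   1,   6,   6,   5,   0,   0,   0,   0,   0,   0,
         0,   0]), array([0.  , 0.01, 0.02, 0.03, 0.04, 0.05, 0.06, 0.07, 0.08, 0.09, 0.1 ,
       0.11, 0.12, 0.13, 0.14, 0.15, 0.16, 0.17, 0.18, 0.19, 0.2 , 0.21,
       0.22, 0.23, 0.24, 0.25, 0.26, 0.27, 0.28]))
wheel [0.36373885 0.06646154 0.14001863] [0.63997496 0.2187941  1.24682708] [0.59096456 0.16611181 0.15379385]
handle [0.45135244 0.02567029 0.02125643] [0.75819903 0.23325184 0.05324058] 96
[0.5455981  0.16224592] [-0.87594436  0.48241214] -28.84306145693267
knob? 16 [0.54449368 0.18693841 0.31988265]
```

View pics/cr.png

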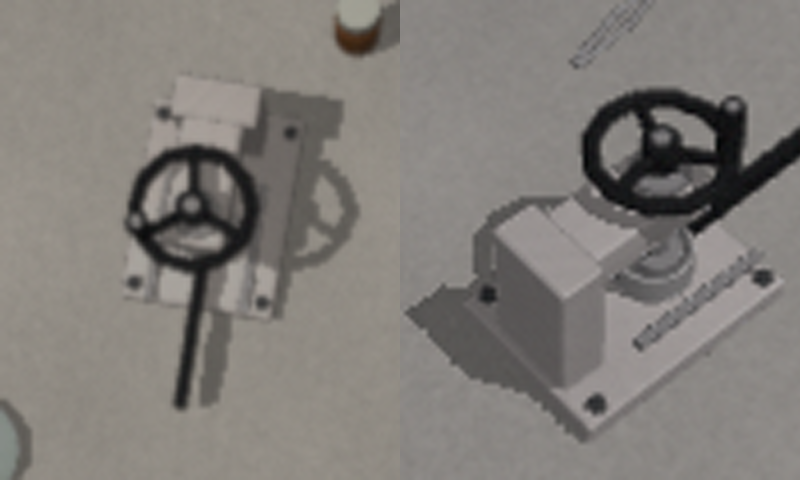

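The crop shows the knob at (135,220), wheel hub at (192,205) and handle end at (181,405) in the top view, and the knob top at (733,105) in the scene view. Next I fit these numerically.

```bash
cat > fit.py <<'E'
from h import *
from scipy.optimize import least_squares
def circ(p):
    r=least_squares(lambda q:np.hypot(*(p[:,:2]-q[:2]).T)-q[2],[*p[:,:2].mean(0),.05],loss='soft_l1',f_scale=.002);return r.x
E
python3 - <<'E'
from fit import *
import pickle
f,s=pickle.load(open('top0.pkl','rb'));P=pose(f);C=cloud(f,P);hsv=cv2.cvtColor(f["pixels"],cv2.COLOR_RGB2HSV)
c=C[135:235,270:350].reshape(-1,3)
ok=(c[:,2]>.12)&(c[:,2]<.165)&(hsv[135:235,270:350,2].ravel()<80)
p=c[ok];m=np.median(p,0);r=np.hypot(*(p-m)[:,:2].T);p=p[(r<.06)];
q=p
for i in range(4):
    x=circ(q[np.hypot(*(q[:,:2]-(m[:2] if i==0 else x[:2])).T)>.038]);
print('rim',x,np.median(p[:,2]))
k=c[(c[:,2]>.165)&(c[:,2]<.22)];print('high',k)
top=c[(np.hypot(*(c[:,:2]-x[:2]).T)<.008)];print('hub z',np.sort(top[:,2]))
h=c[(c[:,2]>.035)&(c[:,2]<.06)&(hsv[135:235,270:350,2].ravel()<60)&(c[:,0]<x[0]-.03)]
mm=h.mean(0);d=np.linalg.svd(h[:,:2]-mm[:2],full_matrices=False)[2][0];d*=-np.sign(d[0])
e=(h[:,:2]-mm[:2])@d;print('handle',mm,len(h),np.degrees(np.arctan2(d[1],d[0])),'end',mm[:2]+d*e.max(),'lat',np.std((h[:,:2]-mm[:2])@[-d[1],d[0]]))
# plate circle from height
c=C[140:215,385:465].reshape(-1,3);sat=None
p=c[(c[:,2]>.06)&(c[:,2]<.072)];print('plate pts',len(p),p.min(0),p.max(0),circ(p[np.hypot(*(p-p.mean(0))[:,:2].T)>.055]),np.median(p[:,2]))
# press base: frame top
c=C[135:235,270:350].reshape(-1,3);a=c[(c[:,2]>.105)&(c[:,2]<.13)];print('arm',len(a),a.min(0),a.max(0))
# knob top by scene depth
g,s=pickle.load(open('scene0.pkl','rb'));Pg=pose(g);D=cloud(g,Pg)[195:300,280:385].reshape(-1,3)
k=D[(D[:,2]>.165)&(D[:,2]<.23)];print('scene high',len(k));print(k[np.argsort(k[:,2])].round(3).tolist())
E
```

```text
rim [0.59363217 0.17027324 0.04424484] 0.14531867203289195
high [[0.58167234 0.21257081 0.19246332]
 [0.58153525 0.20961606 0.1927133 ]
 [0.58084129 0.2063044  0.19565995]
 [0.58159252 0.20392104 0.191609  ]
 [0.57855729 0.21249411 0.19319881]
 [0.57880664 0.20979938 0.1915575 ]
 [0.57930542 0.20725905 0.18869077]
 [0.57789853 0.2034843  0.19517986]
 [0.57807946 0.20073994 0.19387413]
 [0.57580849 0.21552571 0.19256719]
 [0.57560862 0.21252773 0.19313843]
 [0.5753205  0.20947362 0.19414943]
 [0.57538094 0.20665632 0.1934265 ]
 [0.5758541  0.20410331 0.19064817]
 [0.57591739 0.20127521 0.18990945]
 [0.57828774 0.19987814 0.17767366]
 [0.57321417 0.21581106 0.19072059]
 [0.57296889 0.21277611 0.19152938]
 [0.57237531 0.20950716 0.19409649]
 [0.57258488 0.20679222 0.19261172]
 [0.57241792 0.20382179 0.19302732]
 [0.5728288  0.20122646 0.19052428]
 [0.57400865 0.19910304 0.18413303]
 [0.57017778 0.21292203 0.19065998]
 [0.56882653 0.20911953 0.19714268]
 [0.56916219 0.20650261 0.19499338]
 [0.56936787 0.20378763 0.19350833]
 [0.57009118 0.20140351 0.1893696 ]
 [0.5721861  0.19987522 0.17
[... 1890 characters left out ...]
5, 0.215, 0.189], [0.582, 0.213, 0.189], [0.584, 0.211, 0.19], [0.585, 0.205, 0.191], [0.573, 0.203, 0.191], [0.581, 0.216, 0.191], [0.579, 0.214, 0.192], [0.571, 0.212, 0.192], [0.582, 0.21, 0.192], [0.58, 0.201, 0.192], [0.583, 0.204, 0.193], [0.573, 0.199, 0.193], [0.579, 0.204, 0.193], [0.585, 0.208, 0.193], [0.582, 0.206, 0.193], [0.58, 0.208, 0.193], [0.582, 0.212, 0.193], [0.571, 0.208, 0.194], [0.57, 0.211, 0.194], [0.577, 0.209, 0.195], [0.569, 0.207, 0.195], [0.58, 0.211, 0.195], [0.575, 0.211, 0.195], [0.577, 0.215, 0.195], [0.571, 0.205, 0.195], [0.573, 0.203, 0.195], [0.578, 0.203, 0.196], [0.58, 0.207, 0.196], [0.575, 0.207, 0.196], [0.579, 0.214, 0.196], [0.581, 0.201, 0.197]]
```

```bash
cat > rows.py <<'E'
from h import *
def plan(target,yaw,n,o):
    s=telemetry.observe();p=np.array(s["position"]);y0=s["tool_rot"][2];dy=(yaw-y0+np.pi)%(2*np.pi)-np.pi
    d=(np.array(target)-p)/n
    for c in range(0,n,8):
        L=[]
        for i in range(c,c+8):
            y=y0+dy*i/n;v=[d[0]*np.cos(y)+d[1]*np.sin(y),d[0]*np.sin(y)-d[1]*np.cos(y),-d[2]]
            L.append("%g %.4f %.4f %.4f 0 0 %.2f"%(o,*v,-np.degrees(dy)/n))
        print("; ".join(L))
E
python3 -c "
from rows import *
plan([.565,.208,.29],np.radians(171),32,.05)"
```

```text
0.05 0.0188 -0.0196 -0.0013 0 0 -4.72; 0.05 0.0204 -0.0180 -0.0013 0 0 -4.72; 0.05 0.0218 -0.0163 -0.0013 0 0 -4.72; 0.05 0.0230 -0.0144 -0.0013 0 0 -4.72; 0.05 0.0242 -0.0125 -0.0013 0 0 -4.72; 0.05 0.0251 -0.0104 -0.0013 0 0 -4.72; 0.05 0.0259 -0.0083 -0.0013 0 0 -4.72; 0.05 0.0265 -0.0062 -0.0013 0 0 -4.72
0.05 0.0269 -0.0040 -0.0013 0 0 -4.72; 0.05 0.0271 -0.0018 -0.0013 0 0 -4.72; 0.05 0.0272 0.0005 -0.0013 0 0 -4.72; 0.05 0.0270 0.0027 -0.0013 0 0 -4.72; 0.05 0.0267 0.0049 -0.0013 0 0 -4.72; 0.05 0.0262 0.0071 -0.0013 0 0 -4.72; 0.05 0.0256 0.0093 -0.0013 0 0 -4.72; 0.05 0.0247 0.0113 -0.0013 0 0 -4.72
0.05 0.0237 0.0133 -0.0013 0 0 -4.72; 0.05 0.0225 0.0152 -0.0013 0 0 -4.72; 0.05 0.0212 0.0170 -0.0013 0 0 -4.72; 0.05 0.0197 0.0187 -0.0013 0 0 -4.72; 0.05 0.0181 0.0203 -0.0013 0 0 -4.72; 0.05 0.0164 0.0217 -0.0013 0 0 -4.72; 0.05 0.0145 0.0230 -0.0013 0 0 -4.72; 0.05 0.0126 0.0241 -0.0013 0 0 -4.72
0.05 0.0106 0.0250 -0.0013 0 0 -4.72; 0.05 0.0085 0.0258 -0.0013 0 0 -4.72; 0.05 0.0063 0.0264 -0.0013 0 0 -4.72; 0.05 0.0041 0.0269 -0.0013 0 0 -4.72; 0.05 0.0019 0.0271 -0.0013 0 0 -4.72; 0.05 -0.0003 0.0272 -0.0013 0 0 -4.72; 0.05 -0.0026 0.0271 -0.0013 0 0 -4.72; 0.05 -0.0048 0.0268 -0.0013 0 0 -4.72
```

```bash
python3 -m crank '0.05 0.019 -0.020 -0.0013 0 0 -4.72; 0.05 0.020 -0.018 -0.0013 0 0 -4.72; 0.05 0.022 -0.016 -0.0013 0 0 -4.72; 0.05 0.023 -0.014 -0.0013 0 0 -4.72; 0.05 0.024 -0.0125 -0.0013 0 0 -4.72; 0.05 0.025 -0.010 -0.0013 0 0 -4.72; 0.05 0.026 -0.008 -0.0013 0 0 -4.72; 0.05 0.0265 -0.006 -0.0013 0 0 -4.72' 20
python3 -m crank '0.05 0.027 -0.004 -0.0013 0 0 -4.72; 0.05 0.027 -0.002 -0.0013 0 0 -4.72; 0.05 0.027 0.0005 -0.0013 0 0 -4.72; 0.05 0.027 0.003 -0.0013 0 0 -4.72; 0.05 0.027 0.005 -0.0013 0 0 -4.72; 0.05 0.026 0.007 -0.0013 0 0 -4.72; 0.05 0.0255 0.009 -0.0013 0 0 -4.72; 0.05 0.025 0.011 -0.0013 0 0 -4.72'
python3 -m crank '0.05 0.0237 0.0133 -0.0013 0 0 -4.72; 0.05 0.0225 0.0152 -0.0013 0 0 -4.72; 0.05 0.0212 0.0170 -0.0013 0 0 -4.72; 0.05 0.0197 0.0187 -0.0013 0 0 -4.72; 0.05 0.0181 0.0203 -0.0013 0 0 -4.72; 0.05 0.0164 0.0217 -0.0013 0 0 -4.72; 0.05 0.0145 0.0230 -0.0013 0 0 -4.72; 0.05 0.0126 0.0241 -0.0013 0 0 -4.72'
python3 -m crank '0.05 0.0106 0.0250 -0.0013 0 0 -4.72; 0.05 0.0085 0.0258 -0.0013 0 0 -4.72; 0.05 0.0063 0.0264 -0.0013 0 0 -4.72; 0.05 0.0041 0.0269 -0.0013 0 0 -4.72; 0.05 0.0019 0.0271 -0.0013 0 0 -4.72; 0.05 -0.0003 0.0272 -0.0013 0 0 -4.72; 0.05 -0.0026 0.0271 -0.0013 0 0 -4.72; 0.05 -0.0048 0.0268 -0.0013 0 0 -4.72'
python3 - <<'E'
from fit import *
import pickle
s=telemetry.observe();f=grab_frame("wrist");pickle.dump((f,s),open('w1.pkl','wb'));save(f,'w1',1.25);P=pose(f,s)
print(s["position"],s["tool_rot"],s["qpos"],s["force"])
C=cloud(f,P);dark=f["pixels"].max(2)<80
c=C[(C[...,2]>.186)&(C[...,2]<.205)&(C[...,1]>.18)&(C[...,1]<.24)&(C[...,0]>.55)&(C[...,0]<.61)];print('knobtop',len(c),c.mean(0),c.min(0),c.max(0))
c=C[(C[...,2]>.14)&(C[...,2]<.15)&dark];print(len(c),c.min(0),c.max(0));print(circ(c[np.hypot(*(c[:,:2]-[.5936,.1703]).T)>.042]))
E
```

```text
clock: 0.82
position: [0.3021, -0.3883, 0.2607]
tool_rot: [-3.141, 0.0, 1.011]
force: [1.3, 0.1, -0.0]
grip_width: 0.0499
finger_force: 0.0
clock: 1.48
position: [0.3895, -0.1895, 0.2712]
tool_rot: [-3.142, 0.0, 1.67]
force: [-0.3, -1.2, -0.2]
grip_width: 0.05
finger_force: 0.0
clock: 2.15
position: [0.4777, 0.0093, 0.2816]
tool_rot: [-3.142, 0.0, 2.329]
force: [0.3, -0.1, -0.6]
grip_width: 0.05
finger_force: 0.0
clock: 2.82
position: [0.5659, 0.208, 0.2917]
tool_rot: [-3.141, -0.0, 2.988]
force: [0.1, -0.8, 1.1]
grip_width: 0.0501
finger_force: 0.0
[0.56590968 0.20796676 0.2917103 ] [-3.14133842e+00 -2.88002577e-04  2.98755665e+00] [ 0.10875737  0.56224335 -0.84494075  1.58228614  0.44217161  1.19909588
  0.59355507] [ 0.05194289 -0.75101039  1.12079129]
knobtop 419 [0.57409602 0.20825498 0.19192435] [0.56661924 0.19951822 0.18614827] [0.58350808 0.21664742 0.19435178]
2642 [0.54662457 0.12602653 0.14002608] [0.64439908 0.22091367 0.14997697]
[0.59385615 0.17303024 0.04499073]
```

```bash
python3 -m crank '0.05 -0.003 0.0005 0.012 0 0 0; 0.05 -0.003 0.0005 0.018 0 0 0; 0.05 -0.003 0.0005 0.02 0 0 0; 0.05 0 0 0.02 0 0 0; 0.05 0 0 0.02 0 0 0; 0.05 0 0 0.015 0 0 0; 0.05 0 0 0.008 0 0 0; 0.05 0 0 0 0 0 0' 20
python3 -m crank '0.03 0 0 0 0 0 0; 0.022 0 0 0 0 0 0; 0.015 0 0 0 0 0 0; 0.015 0 0 0 0 0 0; 0.015 0 0 0 0 0 0; 0.015 0 0 0 0 0 0; 0.015 0 0 0 0 0 0; 0.015 0 0 0 0 0 0' 20
```

```text
clock: 3.53
position: [0.5739, 0.2061, 0.177]
tool_rot: [-3.14, -0.002, 2.983]
force: [0.4, 0.2, -0.6]
grip_width: 0.0496
finger_force: 0.0
clock: 4.2
position: [0.5748, 0.2071, 0.1792]
tool_rot: [3.141, 0.001, 2.984]
force: [1.2, 2.6, 4.3]
grip_width: 0.0171
finger_force: 23.1
```

```bash
cat > cr.py <<'E'
from h import *
import sys
# args: ax ay phi_start(cmd) step n [yaw]
ax,ay,p0,st,n=map(float,sys.argv[1:6]);yaw=2.984;r=.042
for c in range(0,int(n),8):
    L=[]
    for i in range(c,c+8):
        a,b=np.radians([p0+st*i,p0+st*(i+1)]);dx=r*(np.cos(b)-np.cos(a));dy=r*(np.sin(b)-np.sin(a))
        L.append("0.015 %.4f %.4f %.5f 0 0 0"%(dx*np.cos(yaw)+dy*np.sin(yaw),dx*np.sin(yaw)-dy*np.cos(yaw),-st*.015/360))
    print(p0+st*c,"; ".join(L))
s=telemetry.observe();p=s["position"]-[ax,ay,0];print(p,np.hypot(*p[:2]),np.degrees(np.arctan2(p[1],p[0])),s["force"],s["finger_force"])
E
python3 cr.py .594 .171 118 5 8; python3 -c "
import pickle;from h import *
f,s=pickle.load(open('w1.pkl','rb'));P=pose(f,s);C=cloud(f,P)
m=(abs(C[...,2]-.152)<.006)&(np.hypot(C[...,0]-.594,C[...,1]-.171)<.016)
print(m.sum(),C[m].mean(0),C[m].min(0),C[m].max(0))
e=[C[v,u] for v,u in zip(*np.where(m)) if C[v,u][2]>.151];e=np.array(e);print(e.mean(0),e.min(0),e.max(0))"
```

```text
118.0 0.015 0.0028 -0.0023 -0.00021 0 0 0; 0.015 0.0026 -0.0026 -0.00021 0 0 0; 0.015 0.0024 -0.0028 -0.00021 0 0 0; 0.015 0.0021 -0.0030 -0.00021 0 0 0; 0.015 0.0019 -0.0032 -0.00021 0 0 0; 0.015 0.0016 -0.0033 -0.00021 0 0 0; 0.015 0.0013 -0.0034 -0.00021 0 0 0; 0.015 0.0010 -0.0035 -0.00021 0 0 0
[-0.01916188  0.03614094  0.17918014] 0.04090654476760295 117.93247325171473 [1.23044568 2.63825675 4.31587911] 23.07203264470445
655 [0.59294467 0.17139404 0.15261493] [0.58106329 0.15781767 0.14601085] [0.60982401 0.18487242 0.15650074]
[0.59373336 0.1710057  0.15313704] [0.58180297 0.1583558  0.15107107] [0.60690785 0.18343606 0.15650074]
```

View pics/w1.png

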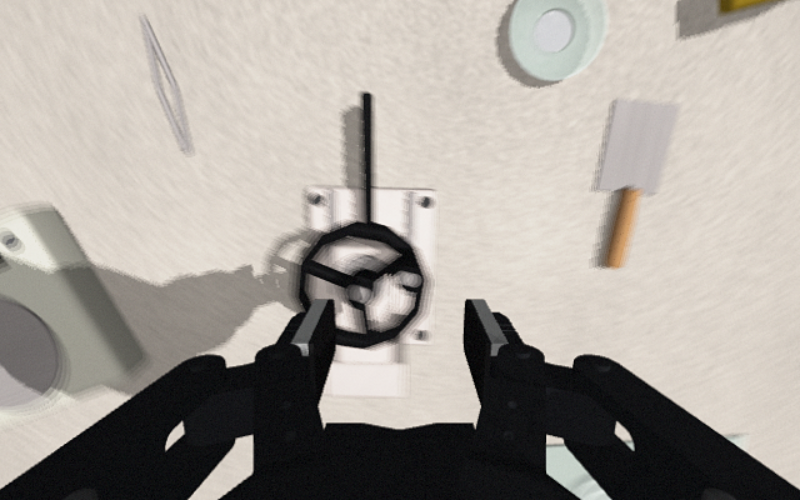

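The wrist view shows the hub at (360,290), the knob at (408,282), and the handle from (370,220) to (367,95), which agrees with the estimates. I start winding.

```bash
python3 -m crank '0.012 0.0012 -0.001 -0.0001 0 0 0; 0.012 0.0029 -0.0026 -0.0002 0 0 0; 0.012 0.0024 -0.0028 -0.0002 0 0 0; 0.012 0.0021 -0.0030 -0.0002 0 0 0; 0.012 0.0019 -0.0032 -0.0002 0 0 0; 0.012 0.0016 -0.0033 -0.0002 0 0 0; 0.012 0.0013 -0.0034 -0.0002 0 0 0; 0.012 0.0010 -0.0035 -0.0002 0 0 0' 50; python3 cr.py .594 .171 155 10 32
```

```text
clock: 4.87
position: [0.5565, 0.1873, 0.1807]
tool_rot: [3.141, 0.0, 2.985]
force: [-0.0, 6.2, 3.7]
grip_width: 0.0164
finger_force: 48.7
155.0 0.015 0.0014 -0.0072 -0.00042 0 0 0; 0.015 0.0001 -0.0073 -0.00042 0 0 0; 0.015 -0.0011 -0.0072 -0.00042 0 0 0; 0.015 -0.0024 -0.0069 -0.00042 0 0 0; 0.015 -0.0036 -0.0064 -0.00042 0 0 0; 0.015 -0.0046 -0.0057 -0.00042 0 0 0; 0.015 -0.0055 -0.0048 -0.00042 0 0 0; 0.015 -0.0063 -0.0038 -0.00042 0 0 0
235.0 0.015 -0.0068 -0.0026 -0.00042 0 0 0; 0.015 -0.0072 -0.0014 -0.00042 0 0 0; 0.015 -0.0073 -0.0001 -0.00042 0 0 0; 0.015 -0.0072 0.0011 -0.00042 0 0 0; 0.015 -0.0069 0.0024 -0.00042 0 0 0; 0.015 -0.0064 0.0036 -0.00042 0 0 0; 0.015 -0.0057 0.0046 -0.00042 0 0 0; 0.015 -0.0048 0.0055 -0.00042 0 0 0
315.0 0.015 -0.0038 0.0063 -0.00042 0 0 0; 0.015 -0.0026 0.0068 -0.00042 0 0 0; 0.015 -0.0014 0.0072 -0.00042 0 0 0; 0.015 -0.0001 0.0073 -0.00042 0 0 0; 0.015 0.0011 0.0072 -0.00042 0 0 0; 0.015 0.0024 0.0069 -0.00042 0 0 0; 0.015 0.0036 0.0064 -0.00042 0 0 0; 0.015 0.0046 0.0057 -0.00042 0 0 0
395.0 0.015 0.0055 0.0048 -0.00042 0 0 0; 0.015 0.0063 0.0038 -0.00042 0 0 0; 0.015 0.0068 0.0026 -0.00042 0 0 0; 0.015 0.0072 0.0014 -0.00042 0 0 0; 0.015 0.0073 0.0001 -0.00042 0 0 0; 0.015 0.0072 -0.0011 -0.00042 0 0 0; 0.015 0.0069 -0.0024 -0.00042 0 0 0; 0.015 0.0064 -0.0036 -0.00042 0 0 0
[-0.03748389  0.01627907  0.18065993] 0.04086624579347069 156.52493503787915 [-0.03897062  6.20406744  3.67827022] 48.72990521136671
```

```bash
cat > ok.py <<'E'
from h import *
import sys
# guard: stops the chain when the force on the knob is above the limit; prints radial/tangential load
lim=float(sys.argv[1]);ax,ay=.594,.171
s=telemetry.observe();p=s["position"]-[ax,ay,0];a=np.arctan2(p[1],p[0]);F=-s["force"]
fr=F[0]*np.cos(a)+F[1]*np.sin(a);ft=-F[0]*np.sin(a)+F[1]*np.cos(a)
print("ang %.1f r %.4f z %.4f | on knob: rad %.1f tan %.1f up %.1f t %.2f w %.4f"%(np.degrees(a)%360,np.hypot(*p[:2]),p[2],fr,ft,F[2],s["clock"],s["grip_width"]))
sys.exit(ft>lim or np.linalg.norm(F)>20)
E
python3 -m crank '0.012 0.0012 -0.0072 -0.0006 0 0 0; 0.012 0 -0.0073 -0.0006 0 0 0; 0.012 -0.0012 -0.0072 -0.0006 0 0 0; 0.012 -0.0024 -0.0069 -0.0006 0 0 0; 0.012 -0.0036 -0.0064 -0.0004 0 0 0; 0.012 -0.0046 -0.0057 -0.0004 0 0 0; 0.012 -0.0055 -0.0048 -0.0004 0 0 0; 0.012 -0.0063 -0.0038 -0.0004 0 0 0' >/dev/null; python3 ok.py 14 && python3 -m crank '0.012 -0.0068 -0.0026 -0.00042 0 0 0; 0.012 -0.0072 -0.0014 -0.00042 0 0 0; 0.012 -0.0073 -0.0001 -0.00042 0 0 0; 0.012 -0.0072 0.0011 -0.00042 0 0 0; 0.012 -0.0069 0.0024 -0.00042 0 0 0; 0.012 -0.0064 0.0036 -0.00042 0 0 0; 0.012 -0.0057 0.0046 -0.00042 0 0 0; 0.012 -0.0048 0.0055 -0.00042 0 0 0' >/dev/null; python3 ok.py 14
```

```text
ang 237.3 r 0.0433 z 0.1844 | on knob: rad 2.4 tan 5.6 up -3.0 t 5.53 w 0.0164
ang 237.3 r 0.0433 z 0.1844 | on knob: rad 2.4 tan 5.6 up -3.0 t 5.53 w 0.0164False
False
```

```bash
sed -i 's/sys.exit(\(.*\))$/sys.exit(int(\1))/' ok.py
python3 -m crank '0.012 -0.0068 -0.0026 -0.0006 0 0 0; 0.012 -0.0072 -0.0014 -0.0005 0 0 0; 0.012 -0.0073 -0.0001 -0.0005 0 0 0; 0.012 -0.0072 0.0011 -0.00042 0 0 0; 0.012 -0.0069 0.0024 -0.00042 0 0 0; 0.012 -0.0064 0.0036 -0.00042 0 0 0; 0.012 -0.0057 0.0046 -0.00042 0 0 0; 0.012 -0.0048 0.0055 -0.00042 0 0 0' >/dev/null; python3 ok.py 14 && python3 -m crank '0.012 -0.0038 0.0063 -0.00042 0 0 0; 0.012 -0.0026 0.0068 -0.00042 0 0 0; 0.012 -0.0014 0.0072 -0.00042 0 0 0; 0.012 -0.0001 0.0073 -0.00042 0 0 0; 0.012 0.0011 0.0072 -0.00042 0 0 0; 0.012 0.0024 0.0069 -0.00042 0 0 0; 0.012 0.0036 0.0064 -0.00042 0 0 0; 0.012 0.0046 0.0057 -0.00042 0 0 0' >/dev/null; python3 ok.py 14
```

```text
ang 313.0 r 0.0439 z 0.1875 | on knob: rad 4.1 tan 5.3 up -2.1 t 6.20 w 0.0165
ang 30.1 r 0.0414 z 0.1911 | on knob: rad -2.1 tan 5.0 up -1.6 t 6.87 w 0.0165
```

```bash
python3 -m crank '0.012 0.005 0.0053 -0.00045 0 0 0; 0.012 0.006 0.0043 -0.00045 0 0 0; 0.012 0.0066 0.0032 -0.00045 0 0 0; 0.012 0.007 0.002 -0.00045 0 0 0; 0.012 0.0073 0.0008 -0.00045 0 0 0; 0.012 0.0073 -0.0005 -0.00045 0 0 0; 0.012 0.007 -0.0017 -0.00045 0 0 0; 0.012 0.0067 -0.003 -0.00045 0 0 0' >/dev/null; python3 ok.py 14; python3 cr.py .594 .171 470 3.75 8;python3 cr.py .594 .171 500 0.7 400 | sed 's/; 0.015/\n 0.015/g' | awk 'NR%8==1'
```

```text
ang 110.5 r 0.0424 z 0.1949 | on knob: rad 3.3 tan 6.0 up 1.0 t 7.53 w 0.0165
470.0 0.015 0.0024 -0.0014 -0.00016 0 0 0; 0.015 0.0023 -0.0016 -0.00016 0 0 0; 0.015 0.0022 -0.0017 -0.00016 0 0 0; 0.015 0.0020 -0.0018 -0.00016 0 0 0; 0.015 0.0019 -0.0020 -0.00016 0 0 0; 0.015 0.0018 -0.0021 -0.00016 0 0 0; 0.015 0.0016 -0.0022 -0.00016 0 0 0; 0.015 0.0015 -0.0023 -0.00016 0 0 0
[-0.01486547  0.03973301  0.1948981 ] 0.04242280450628475 110.51252704561746 [ 6.78742898 -0.94097239 -1.00943924] 48.69887482607737
500.0 0.015 0.0003 -0.0004 -0.00003 0 0 0
505.6 0.015 0.0002 -0.0005 -0.00003 0 0 0
511.2 0.015 0.0002 -0.0005 -0.00003 0 0 0
516.8 0.015 0.0001 -0.0005 -0.00003 0 0 0
522.4 0.015 0.0001 -0.0005 -0.00003 0 0 0
528.0 0.015 0.0000 -0.0005 -0.00003 0 0 0
533.6 0.015 -0.0000 -0.0005 -0.00003 0 0 0
539.2 0.015 -0.0001 -0.0005 -0.00003 0 0 0
544.8 0.015 -0.0001 -0.0005 -0.00003 0 0 0
550.4 0.015 -0.0002 -0.0005 -0.00003 0 0 0
556.0 0.015 -0.0002 -0.0005 -0.00003 0 0 0
561.6 0.015 -0.0003 -0.0004 -0.00003 0 0 0
567.2 0.015 -0.0003 -0.0004 -0.00003 0 0 0
572.8 0.015 -0.0003 -0.0004 -0.0000
[... 960 characters left out ...]
0.0005 -0.00003 0 0 0
707.2 0.015 -0.0000 0.0005 -0.00003 0 0 0
712.8 0.015 0.0000 0.0005 -0.00003 0 0 0
718.4 0.015 0.0001 0.0005 -0.00003 0 0 0
724.0 0.015 0.0001 0.0005 -0.00003 0 0 0
729.6 0.015 0.0002 0.0005 -0.00003 0 0 0
735.2 0.015 0.0002 0.0005 -0.00003 0 0 0
740.8 0.015 0.0003 0.0004 -0.00003 0 0 0
746.4 0.015 0.0003 0.0004 -0.00003 0 0 0
752.0 0.015 0.0003 0.0004 -0.00003 0 0 0
757.5999999999999 0.015 0.0004 0.0004 -0.00003 0 0 0
763.2 0.015 0.0004 0.0003 -0.00003 0 0 0
768.8 0.015 0.0004 0.0003 -0.00003 0 0 0
774.4 0.015 0.0005 0.0002 -0.00003 0 0 0
[-0.01486547  0.03973301  0.1948981 ] 0.04242280450628475 110.51252704561746 [ 6.78742898 -0.94097239 -1.00943924] 48.69887482607737
```

```bash
python3 -m crank '0.012 0.0024 -0.0014 -0.00016 0 0 0; 0.012 0.0023 -0.0016 -0.00016 0 0 0; 0.012 0.0022 -0.0017 -0.00016 0 0 0; 0.012 0.0020 -0.0018 -0.00016 0 0 0; 0.012 0.0019 -0.0020 -0.00016 0 0 0; 0.012 0.0018 -0.0021 -0.00016 0 0 0; 0.012 0.0016 -0.0022 -0.00016 0 0 0; 0.012 0.0015 -0.0023 -0.00016 0 0 0' >/dev/null; python3 ok.py 9 &&
python3 -m crank '0.012 0.00048 -0.00091 -0.00006 0 0 0; 0.012 0.00048 -0.00091 -0.00006 0 0 0; 0.012 0.00048 -0.00091 -0.00006 0 0 0; 0.012 0.00048 -0.00091 -0.00006 0 0 0; 0.012 0 0 0 0 0 0; 0.012 0 0 0 0 0 0; 0.012 0 0 0 0 0 0; 0.012 0 0 0 0 0 0' >/dev/null; python3 ok.py 9 &&
python3 -m crank '0.012 0.00039 -0.00095 -0.00006 0 0 0; 0.012 0.00039 -0.00095 -0.00006 0 0 0; 0.012 0.00039 -0.00095 -0.00006 0 0 0; 0.012 0.00039 -0.00095 -0.00006 0 0 0; 0.012 0 0 0 0 0 0; 0.012 0 0 0 0 0 0; 0.012 0 0 0 0 0 0; 0.012 0 0 0 0 0 0' >/dev/null; python3 ok.py 9 &&
python3 -m crank '0.012 0.0003 -0.00099 -0.00006 0 0 0; 0.012 0.0003 -0.00099 -0.00006 0 0 0; 0.012 0.0003 -0.00099 -0.00006 0 0 0; 0.012 0.0003 -0.00099 -0.00006 0 0 0; 0.012 0 0 0 0 0 0; 0.012 0 0 0 0 0 0; 0.012 0 0 0 0 0 0; 0.012 0 0 0 0 0 0' >/dev/null; python3 ok.py 9
```

```text
ang 139.5 r 0.0427 z 0.1963 | on knob: rad 4.0 tan 4.5 up 2.2 t 8.20 w 0.0163
ang 144.9 r 0.0427 z 0.1965 | on knob: rad 4.1 tan 3.2 up 0.4 t 8.87 w 0.0165
ang 150.3 r 0.0428 z 0.1967 | on knob: rad 4.0 tan 3.6 up 1.7 t 9.53 w 0.0165
ang 155.8 r 0.0429 z 0.1970 | on knob: rad 3.5 tan 3.7 up 1.8 t 10.20 w 0.0165
```

```bash
Q(){ python3 ok.py 8; }
python3 -m crank '0.012 0 -0.00101 -0.00006 0 0 0; 0.012 0 -0.00101 -0.00006 0 0 0; 0.012 0 -0.00101 -0.00006 0 0 0; 0.012 0.0001 -0.00101 -0.00006 0 0 0; 0.012 0 0 0 0 0 0; 0.012 0 0 0 0 0 0; 0.012 0 0 0 0 0 0; 0.012 0 0 0 0 0 0' >/dev/null; Q &&
python3 -m crank '0.012 0.0001 -0.00103 -0.00006 0 0 0; 0.012 0.0001 -0.00103 -0.00006 0 0 0; 0.012 0.0001 -0.00103 -0.00006 0 0 0; 0.012 0.0001 -0.00103 -0.00006 0 0 0; 0.012 0 0 0 0 0 0; 0.012 0 0 0 0 0 0; 0.012 0 0 0 0 0 0; 0.012 0 0 0 0 0 0' >/dev/null; Q &&
python3 -m crank '0.012 0 -0.00103 -0.00006 0 0 0; 0.012 0 -0.00103 -0.00006 0 0 0; 0.012 0 -0.00103 -0.00006 0 0 0; 0.012 0 -0.00103 -0.00006 0 0 0; 0.012 0 0 0 0 0 0; 0.012 0 0 0 0 0 0; 0.012 0 0 0 0 0 0; 0.012 0 0 0 0 0 0' >/dev/null; Q &&
python3 -m crank '0.012 -0.0001 -0.00103 -0.00006 0 0 0; 0.012 -0.0001 -0.00103 -0.00006 0 0 0; 0.012 -0.0001 -0.00103 -0.00006 0 0 0; 0.012 -0.0001 -0.00103 -0.00006 0 0 0; 0.012 0 0 0 0 0 0; 0.012 0 0 0 0 0 0; 0.012 0 0 0 0 0 0; 0.012 0 0 0 0 0 0' >/dev/null; Q &&
python3 -m crank '0.012 -0.0002 -0.00101 -0.00006 0 0 0; 0.012 -0.0002 -0.00101 -0.00006 0 0 0; 0.012 -0.0002 -0.00101 -0.00006 0 0 0; 0.012 -0.0002 -0.00101 -0.00006 0 0 0; 0.012 0 0 0 0 0 0; 0.012 0 0 0 0 0 0; 0.012 0 0 0 0 0 0; 0.012 0 0 0 0 0 0' >/dev/null; Q &&
python3 -m crank '0.012 -0.0003 -0.00099 -0.00006 0 0 0; 0.012 -0.0003 -0.00099 -0.00006 0 0 0; 0.012 -0.0003 -0.00099 -0.00006 0 0 0; 0.012 -0.0003 -0.00099 -0.00006 0 0 0; 0.012 0 0 0 0 0 0; 0.012 0 0 0 0 0 0; 0.012 0 0 0 0 0 0; 0.012 0 0 0 0 0 0' >/dev/null; Q
```

```text
ang 161.2 r 0.0423 z 0.1973 | on knob: rad 1.6 tan 2.3 up 1.7 t 10.87 w 0.0162
ang 166.9 r 0.0422 z 0.1975 | on knob: rad 2.2 tan 3.0 up 2.2 t 11.53 w 0.0162
ang 172.5 r 0.0421 z 0.1978 | on knob: rad 1.6 tan 2.2 up 1.8 t 12.20 w 0.0163
ang 178.2 r 0.0420 z 0.1980 | on knob: rad 0.2 tan 3.4 up 1.1 t 12.87 w 0.0164
ang 183.8 r 0.0419 z 0.1982 | on knob: rad 0.6 tan 3.4 up 1.8 t 13.53 w 0.0164
ang 189.5 r 0.0418 z 0.1985 | on knob: rad -0.5 tan 3.4 up 0.7 t 14.20 w 0.0164
```

```bash
Q(){ python3 ok.py 8; }
python3 -m crank '0.012 -0.00038 -0.00096 -0.00006 0 0 0; 0.012 -0.00038 -0.00096 -0.00006 0 0 0; 0.012 -0.00038 -0.00096 -0.00006 0 0 0; 0.012 -0.00038 -0.00096 -0.00006 0 0 0; 0.012 0 0 0 0 0 0; 0.012 0 0 0 0 0 0; 0.012 0 0 0 0 0 0; 0.012 0 0 0 0 0 0' >/dev/null; Q &&
python3 -m crank '0.012 -0.00047 -0.00091 -0.00006 0 0 0; 0.012 -0.00047 -0.00091 -0.00006 0 0 0; 0.012 -0.00047 -0.00091 -0.00006 0 0 0; 0.012 -0.00047 -0.00091 -0.00006 0 0 0; 0.012 0 0 0 0 0 0; 0.012 0 0 0 0 0 0; 0.012 0 0 0 0 0 0; 0.012 0 0 0 0 0 0' >/dev/null; Q &&
python3 -m crank '0.012 -0.00056 -0.00087 -0.00006 0 0 0; 0.012 -0.00056 -0.00087 -0.00006 0 0 0; 0.012 -0.00056 -0.00087 -0.00006 0 0 0; 0.012 -0.00056 -0.00087 -0.00006 0 0 0; 0.012 0 0 0 0 0 0; 0.012 0 0 0 0 0 0; 0.012 0 0 0 0 0 0; 0.012 0 0 0 0 0 0' >/dev/null; Q &&
python3 -m crank '0.012 -0.00064 -0.00081 -0.00006 0 0 0; 0.012 -0.00064 -0.00081 -0.00006 0 0 0; 0.012 -0.00064 -0.00081 -0.00006 0 0 0; 0.012 -0.00064 -0.00081 -0.00006 0 0 0; 0.012 0 0 0 0 0 0; 0.012 0 0 0 0 0 0; 0.012 0 0 0 0 0 0; 0.012 0 0 0 0 0 0' >/dev/null; Q &&
python3 -m crank '0.012 -0.00072 -0.00074 -0.00006 0 0 0; 0.012 -0.00072 -0.00074 -0.00006 0 0 0; 0.012 -0.00072 -0.00074 -0.00006 0 0 0; 0.012 -0.00072 -0.00074 -0.00006 0 0 0; 0.012 0 0 0 0 0 0; 0.012 0 0 0 0 0 0; 0.012 0 0 0 0 0 0; 0.012 0 0 0 0 0 0' >/dev/null; Q &&
python3 -m crank '0.012 -0.00079 -0.00067 -0.00006 0 0 0; 0.012 -0.00079 -0.00067 -0.00006 0 0 0; 0.012 -0.00079 -0.00067 -0.00006 0 0 0; 0.012 -0.00079 -0.00067 -0.00006 0 0 0; 0.012 0 0 0 0 0 0; 0.012 0 0 0 0 0 0; 0.012 0 0 0 0 0 0; 0.012 0 0 0 0 0 0' >/dev/null; Q &&
python3 -m crank '0.012 -0.00085 -0.00059 -0.00006 0 0 0; 0.012 -0.00085 -0.00059 -0.00006 0 0 0; 0.012 -0.00085 -0.00059 -0.00006 0 0 0; 0.012 -0.00085 -0.00059 -0.00006 0 0 0; 0.012 0 0 0 0 0 0; 0.012 0 0 0 0 0 0; 0.012 0 0 0 0 0 0; 0.012 0 0 0 0 0 0' >/dev/null; Q &&
python3 -m crank '0.012 -0.0009 -0.0005 -0.00006 0 0 0; 0.012 -0.0009 -0.0005 -0.00006 0 0 0; 0.012 -0.0009 -0.0005 -0.00006 0 0 0; 0.012 -0.0009 -0.0005 -0.00006 0 0 0; 0.012 0 0 0 0 0 0; 0.012 0 0 0 0 0 0; 0.012 0 0 0 0 0 0; 0.012 0 0 0 0 0 0' >/dev/null; Q
```

```text
ang 195.2 r 0.0418 z 0.1987 | on knob: rad -0.4 tan 3.4 up 2.9 t 14.87 w 0.0164
ang 200.8 r 0.0418 z 0.1990 | on knob: rad -1.9 tan 2.7 up 1.3 t 15.53 w 0.0164
ang 206.5 r 0.0418 z 0.1992 | on knob: rad -2.3 tan 3.1 up 1.8 t 16.20 w 0.0163
ang 212.1 r 0.0418 z 0.1995 | on knob: rad -1.0 tan 2.4 up 2.0 t 16.87 w 0.0162
ang 217.8 r 0.0417 z 0.1997 | on knob: rad -2.1 tan 3.3 up 2.5 t 17.53 w 0.0166
ang 223.5 r 0.0417 z 0.2000 | on knob: rad -1.5 tan 2.9 up 1.5 t 18.20 w 0.0165
ang 229.2 r 0.0417 z 0.2002 | on knob: rad -2.2 tan 3.2 up 1.1 t 18.87 w 0.0165
ang 234.9 r 0.0417 z 0.2004 | on knob: rad -2.4 tan 3.2 up 2.2 t 19.53 w 0.0164
```

```bash
Q(){ python3 ok.py 8; }
python3 -m crank '0.012 -0.00095 -0.00041 -0.00006 0 0 0; 0.012 -0.00095 -0.00041 -0.00006 0 0 0; 0.012 -0.00095 -0.00041 -0.00006 0 0 0; 0.012 -0.00095 -0.00041 -0.00006 0 0 0; 0.012 0 0 0 0 0 0; 0.012 0 0 0 0 0 0; 0.012 0 0 0 0 0 0; 0.012 0 0 0 0 0 0' >/dev/null; Q &&
python3 -m crank '0.012 -0.00098 -0.00031 -0.00006 0 0 0; 0.012 -0.00098 -0.00031 -0.00006 0 0 0; 0.012 -0.00098 -0.00031 -0.00006 0 0 0; 0.012 -0.00098 -0.00031 -0.00006 0 0 0; 0.012 0 0 0 0 0 0; 0.012 0 0 0 0 0 0; 0.012 0 0 0 0 0 0; 0.012 0 0 0 0 0 0' >/dev/null; Q &&
python3 -m crank '0.012 -0.00101 -0.00021 -0.00006 0 0 0; 0.012 -0.00101 -0.00021 -0.00006 0 0 0; 0.012 -0.00101 -0.00021 -0.00006 0 0 0; 0.012 -0.00101 -0.00021 -0.00006 0 0 0; 0.012 0 0 0 0 0 0; 0.012 0 0 0 0 0 0; 0.012 0 0 0 0 0 0; 0.012 0 0 0 0 0 0' >/dev/null; Q &&
python3 -m crank '0.012 -0.00103 -0.00011 -0.00006 0 0 0; 0.012 -0.00103 -0.00011 -0.00006 0 0 0; 0.012 -0.00103 -0.00011 -0.00006 0 0 0; 0.012 -0.00103 -0.00011 -0.00006 0 0 0; 0.012 0 0 0 0 0 0; 0.012 0 0 0 0 0 0; 0.012 0 0 0 0 0 0; 0.012 0 0 0 0 0 0' >/dev/null; Q &&
python3 -m crank '0.012 -0.00103 -0.00001 -0.00006 0 0 0; 0.012 -0.00103 -0.00001 -0.00006 0 0 0; 0.012 -0.00103 -0.00001 -0.00006 0 0 0; 0.012 -0.00103 -0.00001 -0.00006 0 0 0; 0.012 0 0 0 0 0 0; 0.012 0 0 0 0 0 0; 0.012 0 0 0 0 0 0; 0.012 0 0 0 0 0 0' >/dev/null; Q &&
python3 -m crank '0.012 -0.00103 0.00009 -0.00006 0 0 0; 0.012 -0.00103 0.00009 -0.00006 0 0 0; 0.012 -0.00103 0.00009 -0.00006 0 0 0; 0.012 -0.00103 0.00009 -0.00006 0 0 0; 0.012 0 0 0 0 0 0; 0.012 0 0 0 0 0 0; 0.012 0 0 0 0 0 0; 0.012 0 0 0 0 0 0' >/dev/null; Q &&
python3 -m crank '0.012 -0.00101 0.00019 -0.00006 0 0 0; 0.012 -0.00101 0.00019 -0.00006 0 0 0; 0.012 -0.00101 0.00019 -0.00006 0 0 0; 0.012 -0.00101 0.00019 -0.00006 0 0 0; 0.012 0 0 0 0 0 0; 0.012 0 0 0 0 0 0; 0.012 0 0 0 0 0 0; 0.012 0 0 0 0 0 0' >/dev/null; Q &&
python3 -m crank '0.012 -0.00099 0.00029 -0.00006 0 0 0; 0.012 -0.00099 0.00029 -0.00006 0 0 0; 0.012 -0.00099 0.00029 -0.00006 0 0 0; 0.012 -0.00099 0.00029 -0.00006 0 0 0; 0.012 0 0 0 0 0 0; 0.012 0 0 0 0 0 0; 0.012 0 0 0 0 0 0; 0.012 0 0 0 0 0 0' >/dev/null; Q
```

```text
ang 240.5 r 0.0417 z 0.2007 | on knob: rad -2.6 tan 3.1 up 0.8 t 20.20 w 0.0165
ang 246.2 r 0.0417 z 0.2009 | on knob: rad -2.8 tan 2.2 up 1.3 t 20.87 w 0.0163
ang 251.9 r 0.0417 z 0.2012 | on knob: rad -3.0 tan 3.1 up 2.4 t 21.53 w 0.0163
ang 257.5 r 0.0417 z 0.2014 | on knob: rad -2.7 tan 2.6 up 1.4 t 22.20 w 0.0161
ang 263.1 r 0.0417 z 0.2016 | on knob: rad -3.7 tan 3.6 up 1.1 t 22.87 w 0.0167
ang 268.9 r 0.0417 z 0.2019 | on knob: rad -3.4 tan 2.7 up 1.7 t 23.53 w 0.0165
ang 274.5 r 0.0417 z 0.2021 | on knob: rad -2.4 tan 2.9 up 2.3 t 24.20 w 0.0160
ang 280.2 r 0.0417 z 0.2024 | on knob: rad -3.6 tan 2.8 up 2.1 t 24.87 w 0.0163
```

```bash
Q(){ python3 ok.py 8; }
python3 -m crank '0.012 -0.00095 0.00024 -0.00004 0 0 0; 0.012 -0.00095 0.00024 -0.00004 0 0 0; 0.012 -0.00095 0.00024 -0.00004 0 0 0; 0.012 -0.00095 0.00024 -0.00004 0 0 0; 0.012 0 0 0 0 0 0; 0.012 0 0 0 0 0 0; 0.012 0 0 0 0 0 0; 0.012 0 0 0 0 0 0' >/dev/null; Q &&
python3 -m crank '0.012 -0.00091 0.00048 -0.00005 0 0 0; 0.012 -0.00091 0.00048 -0.00005 0 0 0; 0.012 -0.00091 0.00048 -0.00005 0 0 0; 0.012 -0.00091 0.00048 -0.00005 0 0 0; 0.012 0 0 0 0 0 0; 0.012 0 0 0 0 0 0; 0.012 0 0 0 0 0 0; 0.012 0 0 0 0 0 0' >/dev/null; Q &&
python3 -m crank '0.012 -0.00086 0.00057 -0.00005 0 0 0; 0.012 -0.00086 0.00057 -0.00005 0 0 0; 0.012 -0.00086 0.00057 -0.00005 0 0 0; 0.012 -0.00086 0.00057 -0.00005 0 0 0; 0.012 0 0 0 0 0 0; 0.012 0 0 0 0 0 0; 0.012 0 0 0 0 0 0; 0.012 0 0 0 0 0 0' >/dev/null; Q &&
python3 -m crank '0.012 -0.0008 0.00065 -0.00006 0 0 0; 0.012 -0.0008 0.00065 -0.00006 0 0 0; 0.012 -0.0008 0.00065 -0.00006 0 0 0; 0.012 -0.0008 0.00065 -0.00006 0 0 0; 0.012 0 0 0 0 0 0; 0.012 0 0 0 0 0 0; 0.012 0 0 0 0 0 0; 0.012 0 0 0 0 0 0' >/dev/null; Q &&
python3 -m crank '0.012 -0.00073 0.00072 -0.00006 0 0 0; 0.012 -0.00073 0.00072 -0.00006 0 0 0; 0.012 -0.00073 0.00072 -0.00006 0 0 0; 0.012 -0.00073 0.00072 -0.00006 0 0 0; 0.012 0 0 0 0 0 0; 0.012 0 0 0 0 0 0; 0.012 0 0 0 0 0 0; 0.012 0 0 0 0 0 0' >/dev/null; Q &&
python3 -m crank '0.012 -0.00066 0.00079 -0.00006 0 0 0; 0.012 -0.00066 0.00079 -0.00006 0 0 0; 0.012 -0.00066 0.00079 -0.00006 0 0 0; 0.012 -0.00066 0.00079 -0.00006 0 0 0; 0.012 0 0 0 0 0 0; 0.012 0 0 0 0 0 0; 0.012 0 0 0 0 0 0; 0.012 0 0 0 0 0 0' >/dev/null; Q &&
python3 -m crank '0.012 -0.00058 0.00085 -0.00006 0 0 0; 0.012 -0.00058 0.00085 -0.00006 0 0 0; 0.012 -0.00058 0.00085 -0.00006 0 0 0; 0.012 -0.00058 0.00085 -0.00006 0 0 0; 0.012 0 0 0 0 0 0; 0.012 0 0 0 0 0 0; 0.012 0 0 0 0 0 0; 0.012 0 0 0 0 0 0' >/dev/null; Q &&
python3 -m crank '0.012 -0.00049 0.00091 -0.00006 0 0 0; 0.012 -0.00049 0.00091 -0.00006 0 0 0; 0.012 -0.00049 0.00091 -0.00006 0 0 0; 0.012 -0.00049 0.00091 -0.00006 0 0 0; 0.012 0 0 0 0 0 0; 0.012 0 0 0 0 0 0; 0.012 0 0 0 0 0 0; 0.012 0 0 0 0 0 0' >/dev/null; Q
```

```text
ang 285.5 r 0.0421 z 0.2025 | on knob: rad -2.6 tan 3.3 up 1.7 t 25.53 w 0.0162
ang 291.2 r 0.0421 z 0.2027 | on knob: rad -2.4 tan 1.7 up 1.9 t 26.20 w 0.0165
ang 296.8 r 0.0421 z 0.2029 | on knob: rad -0.9 tan 3.5 up 1.5 t 26.87 w 0.0165
ang 302.4 r 0.0421 z 0.2032 | on knob: rad -2.1 tan 2.8 up 1.6 t 27.53 w 0.0165
ang 308.0 r 0.0420 z 0.2034 | on knob: rad -1.4 tan 3.1 up 2.8 t 28.20 w 0.0165
ang 313.6 r 0.0420 z 0.2037 | on knob: rad -1.3 tan 1.4 up 0.9 t 28.87 w 0.0166
ang 319.3 r 0.0420 z 0.2039 | on knob: rad -2.5 tan 2.8 up 0.8 t 29.53 w 0.0166
ang 324.9 r 0.0420 z 0.2042 | on knob: rad -2.6 tan 3.2 up 0.8 t 30.20 w 0.0167
```

```bash
Q(){ python3 ok.py 8; }
python3 -m crank '0.012 -0.00041 0.00095 -0.00006 0 0 0; 0.012 -0.00041 0.00095 -0.00006 0 0 0; 0.012 -0.00041 0.00095 -0.00006 0 0 0; 0.012 -0.00041 0.00095 -0.00006 0 0 0; 0.012 0 0 0 0 0 0; 0.012 0 0 0 0 0 0; 0.012 0 0 0 0 0 0; 0.012 0 0 0 0 0 0' >/dev/null; Q &&
python3 -m crank '0.012 -0.00031 0.00098 -0.00006 0 0 0; 0.012 -0.00031 0.00098 -0.00006 0 0 0; 0.012 -0.00031 0.00098 -0.00006 0 0 0; 0.012 -0.00031 0.00098 -0.00006 0 0 0; 0.012 0 0 0 0 0 0; 0.012 0 0 0 0 0 0; 0.012 0 0 0 0 0 0; 0.012 0 0 0 0 0 0' >/dev/null; Q &&
python3 -m crank '0.012 -0.00021 0.00101 -0.00006 0 0 0; 0.012 -0.00021 0.00101 -0.00006 0 0 0; 0.012 -0.00021 0.00101 -0.00006 0 0 0; 0.012 -0.00021 0.00101 -0.00006 0 0 0; 0.012 0 0 0 0 0 0; 0.012 0 0 0 0 0 0; 0.012 0 0 0 0 0 0; 0.012 0 0 0 0 0 0' >/dev/null; Q &&
python3 -m crank '0.012 -0.00011 0.00102 -0.00006 0 0 0; 0.012 -0.00011 0.00102 -0.00006 0 0 0; 0.012 -0.00011 0.00102 -0.00006 0 0 0; 0.012 -0.00011 0.00102 -0.00006 0 0 0; 0.012 0 0 0 0 0 0; 0.012 0 0 0 0 0 0; 0.012 0 0 0 0 0 0; 0.012 0 0 0 0 0 0' >/dev/null; Q &&
python3 -m crank '0.012 -0.00001 0.00103 -0.00006 0 0 0; 0.012 -0.00001 0.00103 -0.00006 0 0 0; 0.012 -0.00001 0.00103 -0.00006 0 0 0; 0.012 -0.00001 0.00103 -0.00006 0 0 0; 0.012 0 0 0 0 0 0; 0.012 0 0 0 0 0 0; 0.012 0 0 0 0 0 0; 0.012 0 0 0 0 0 0' >/dev/null; Q &&
python3 -m crank '0.012 0.00009 0.00103 -0.00006 0 0 0; 0.012 0.00009 0.00103 -0.00006 0 0 0; 0.012 0.00009 0.00103 -0.00006 0 0 0; 0.012 0.00009 0.00103 -0.00006 0 0 0; 0.012 0 0 0 0 0 0; 0.012 0 0 0 0 0 0; 0.012 0 0 0 0 0 0; 0.012 0 0 0 0 0 0' >/dev/null; Q &&
python3 -m crank '0.012 0.00019 0.00101 -0.00006 0 0 0; 0.012 0.00019 0.00101 -0.00006 0 0 0; 0.012 0.00019 0.00101 -0.00006 0 0 0; 0.012 0.00019 0.00101 -0.00006 0 0 0; 0.012 0 0 0 0 0 0; 0.012 0 0 0 0 0 0; 0.012 0 0 0 0 0 0; 0.012 0 0 0 0 0 0' >/dev/null; Q &&
python3 -m crank '0.012 0.00029 0.00099 -0.00006 0 0 0; 0.012 0.00029 0.00099 -0.00006 0 0 0; 0.012 0.00029 0.00099 -0.00006 0 0 0; 0.012 0.00029 0.00099 -0.00006 0 0 0; 0.012 0 0 0 0 0 0; 0.012 0 0 0 0 0 0; 0.012 0 0 0 0 0 0; 0.012 0 0 0 0 0 0' >/dev/null; Q
```

```text
ang 330.5 r 0.0419 z 0.2044 | on knob: rad -1.7 tan 2.7 up 1.0 t 30.87 w 0.0166
ang 336.2 r 0.0419 z 0.2046 | on knob: rad -0.9 tan 2.6 up 0.4 t 31.53 w 0.0165
ang 341.9 r 0.0419 z 0.2049 | on knob: rad -1.2 tan 3.0 up 2.0 t 32.20 w 0.0164
ang 347.5 r 0.0418 z 0.2051 | on knob: rad -0.8 tan 2.5 up 0.3 t 32.87 w 0.0164
ang 351.8 r 0.0419 z 0.2051 | on knob: rad -0.2 tan 8.4 up -0.0 t 33.53 w 0.0167
ang 351.8 r 0.0419 z 0.2051 | on knob: rad -0.2 tan 8.4 up -0.0 t 33.53 w 0.0167
ang 351.8 r 0.0419 z 0.2051 | on knob: rad -0.2 tan 8.4 up -0.0 t 33.53 w 0.0167
ang 351.8 r 0.0419 z 0.2051 | on knob: rad -0.2 tan 8.4 up -0.0 t 33.53 w 0.0167
```

Force climbs at 351.8°, so the stop is reached. I now raise the push carefully.

```bash
python3 -m crank '0.012 0 0.0004 0 0 0 0; 0.012 0 0.0004 0 0 0 0; 0.012 0 0.0004 0 0 0 0; 0.012 0 0.0004 0 0 0 0; 0.012 0 0 0 0 0 0; 0.012 0 0 0 0 0 0; 0.012 0 0 0 0 0 0; 0.012 0 0 0 0 0 0' >/dev/null; python3 ok.py 18
```

```text
ang 353.1 r 0.0420 z 0.2050 | on knob: rad 0.3 tan 11.5 up -0.0 t 34.20 w 0.0168
```

```bash
python3 -m crank '0.012 0 0.0005 0 0 0 0; 0.012 0 0.0006 0 0 0 0; 0.012 0 0.0006 0 0 0 0; 0.012 0 0.0004 0 0 0 0; 0.012 0 0 0 0 0 0; 0.012 0 0 0 0 0 0; 0.012 0 0 0 0 0 0; 0.012 0 0 0 0 0 0' >/dev/null; python3 ok.py 18
```

```text
ang 354.7 r 0.0422 z 0.2048 | on knob: rad 0.4 tan 14.8 up -1.2 t 34.87 w 0.0165
```

```bash
python3 -m crank '0.012 0 0.0003 0 0 0 0; 0.012 0 0.0002 0 0 0 0; 0.012 0 0 0 0 0 0; 0.012 0 0 0 0 0 0; 0.012 0 0 0 0 0 0; 0.012 0 0 0 0 0 0; 0.012 0 0 0 0 0 0; 0.012 0 0 0 0 0 0' >/dev/null; python3 ok.py 18
python3 -m crank '0.012 0 0 0 0 0 0; 0.012 0 0 0 0 0 0; 0.012 0 0 0 0 0 0; 0.012 0 0 0 0 0 0; 0.012 0 0 0 0 0 0; 0.012 0 0 0 0 0 0; 0.012 0 0 0 0 0 0; 0.012 0 0 0 0 0 0' >/dev/null; python3 ok.py 18
```

```text
ang 355.1 r 0.0422 z 0.2048 | on knob: rad 1.2 tan 16.7 up -0.3 t 35.53 w 0.0165
ang 355.2 r 0.0422 z 0.2048 | on knob: rad 1.4 tan 16.4 up -0.8 t 36.20 w 0.0162
```

```bash
python3 -m crank '0.012 0 -0.0005 0 0 0 0; 0.012 0 -0.0007 0 0 0 0; 0.012 0 -0.0007 0 0 0 0; 0.012 0 -0.0007 0 0 0 0; 0.012 0 -0.0007 0 0 0 0; 0.012 0 -0.0007 0 0 0 0; 0.012 0 0 0 0 0 0; 0.012 0 0 0 0 0 0' >/dev/null; python3 ok.py 18
```

```text
ang 351.9 r 0.0419 z 0.2051 | on knob: rad -0.4 tan 8.5 up 1.0 t 36.87 w 0.0164
```

```bash
python3 -m crank '0.012 0 -0.0006 0 0 0 0; 0.012 0 -0.0007 0 0 0 0; 0.012 0 -0.0007 0 0 0 0; 0.012 0 -0.0007 0 0 0 0; 0.012 0 -0.0006 0 0 0 0; 0.012 0 0 0 0 0 0; 0.012 0 0 0 0 0 0; 0.012 0 0 0 0 0 0' >/dev/null; python3 ok.py 18
python3 -m crank '0.018 0 0 0 0 0 0; 0.022 0 0 0 0 0 0; 0.03 0 0 0 0 0 0; 0.04 0 0 0 0 0 0; 0.045 0 0 0 0 0 0; 0.045 0 0 -0.008 0 0 0; 0.045 0 0 -0.02 0 0 0; 0.045 0 0 -0.035 0 0 0'
```

```text
ang 349.1 r 0.0418 z 0.2053 | on knob: rad -1.3 tan 1.4 up 1.7 t 37.53 w 0.0166
clock: 38.2
position: [0.634, 0.1623, 0.2668]
tool_rot: [-3.14, -0.004, 2.984]
force: [1.2, -0.9, 0.3]
grip_width: 0.045
finger_force: 0.0
```

```bash
python3 -m crank '0.045 0.012 0.0007 -0.003 0 0 0; 0.045 0.025 0.0007 0 0 0 0; 0.045 0.03 0.0007 0 0 0 0; 0.045 0.03 0.0007 0 0 0 0; 0.045 0.03 0.0007 0 0 0 0; 0.045 0.02 0.0007 0 0 0 0; 0.045 0.012 0.0007 0 0 0 0; 0.045 0 0 0 0 0 0' 60
python3 - <<'E'
from h import *
import pickle
s=telemetry.observe();f=grab_frame("wrist");pickle.dump((f,s),open('w2.pkl','wb'));save(f,'w2',1.25);P=pose(f,s)
C=cloud(f,P).reshape(-1,3);dark=(f["pixels"].max(2)<70).ravel()
h=C[dark&(C[:,2]>.04)&(C[:,2]<.056)&(C[:,0]>.43)&(C[:,0]<.56)&(abs(C[:,1]-.185)<.03)]
m=h.mean(0);d=np.linalg.svd(h[:,:2]-m[:2],full_matrices=False)[2][0];d*=-np.sign(d[0]);e=(h[:,:2]-m[:2])@d;l=(h[:,:2]-m[:2])@[-d[1],d[0]]
print(len(h),m,d,np.degrees(np.arctan2(d[1],d[0])),'end',m[:2]+d*e.max(),e.max()-e.min(),np.percentile(l,[2,98]))
end=m[:2]+d*np.percentile(e,99.5)
g=end-d*.032;c=end-d*.15;print('grip',g,'pot centre',c)
p=s["position"];yaw=s["tool_rot"][2];D=np.r_[g,.037+.002]-p
print(p,np.degrees(yaw),'tool shift',D[0]*np.cos(yaw)+D[1]*np.sin(yaw),D[0]*np.sin(yaw)-D[1]*np.cos(yaw),-D[2])
E
```

```text
clock: 38.87
position: [0.4774, 0.1933, 0.2722]
tool_rot: [-3.141, 0.001, 2.986]
force: [0.9, -0.2, 0.5]
grip_width: 0.0448
finger_force: 0.0
716 [0.50300864 0.18437822 0.04734286] [-0.98485167  0.17339891] 170.0145021739139 end [0.44904473 0.19387943] 0.1126845710934278 [-0.00419489  0.00422979]
grip [0.48066038 0.18831299] pot centre [0.59687288 0.16785192]
[0.4773646  0.19332613 0.27224794] 171.06982607647018 tool shift -0.004034030660776044 -0.004440769676833899 0.23324793963022575
```

View pics/w2.png

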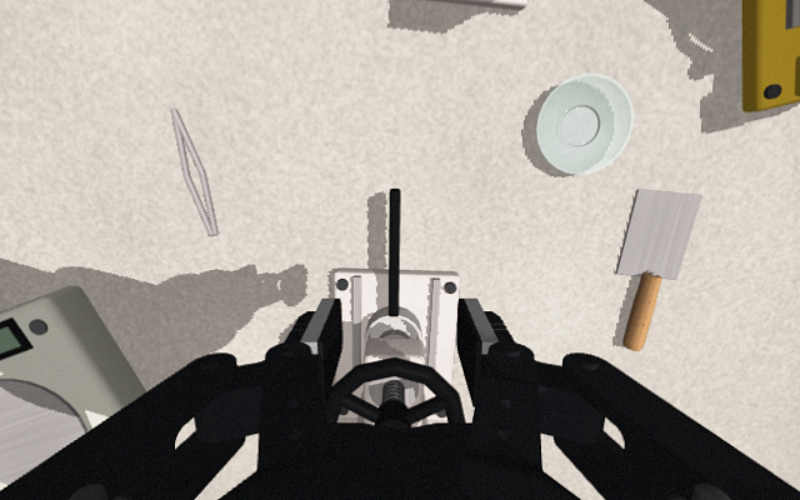

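The wrist view shows the handle running from (395,190) to (393,315), clear between the fingers, with the wheel raised below. I correct slightly and go down onto the handle.

```bash
python3 -m crank '0.045 -0.001 -0.001 0.012 0 0 0.5; 0.045 -0.001 -0.001 0.025 0 0 0.5; 0.045 -0.001 -0.001 0.032 0 0 0; 0.045 -0.001 -0.0015 0.032 0 0 0; 0.045 0 0 0.032 0 0 0; 0.045 0 0 0.032 0 0 0; 0.045 0 0 0.03 0 0 0; 0.045 0 0 0.018 0 0 0' 60
python3 -m crank '0.045 0 0 0.012 0 0 0; 0.035 0 0 0.0085 0 0 0; 0.025 0 0 0 0 0 0; 0.015 0 0 0 0 0 0; 0.005 0 0 0 0 0 0; 0.005 0 0 0 0 0 0; 0.005 0 0 0 0 0 0; 0.005 0 0 0 0 0 0' 60
```

```text
clock: 39.58
position: [0.4814, 0.1867, 0.0543]
tool_rot: [-3.14, -0.003, 2.966]
force: [0.5, -1.2, 0.1]
grip_width: 0.0452
finger_force: 0.0
clock: 40.25
position: [0.4825, 0.1876, 0.0384]
tool_rot: [3.141, 0.001, 2.966]
force: [0.5, 0.0, 0.3]
grip_width: 0.0088
finger_force: 61.6
```

```bash
python3 -m crank '0.005 0 0 0 0 0 0; 0.005 0 0 0 0 0 0; 0.005 0 0 -0.0005 0 0 0; 0.005 0 0 -0.0005 0 0 0; 0.005 0 0 0 0 0 0; 0.005 0.002 0 0 0 0 0; 0.005 0.004 0 0 0 0 0; 0.005 0.006 0 0 0 0 0' 110
python3 -m crank '0.005 0.008 0 0 0 0 0; 0.005 0.01 0 0 0 0 0; 0.005 0.01 0 0 0 0 0; 0.005 0.01 0 0 0 0 0; 0.005 0.01 0 0 0 0 0; 0.005 0.009 0 0 0 0 0; 0.005 0.006 0 0 0 0 0; 0.005 0.003 0 0 0 0 0'
python3 - <<'E'
from h import *
import pickle
s=telemetry.observe();print(s["force"],s["moment"],s["qpos"]);f=grab_frame("scene");R,t=pose(f)
save({"pixels":f["pixels"][170:330,240:440]},'s3',3)
C=cloud(f,(R,t)).reshape(-1,3)
px=f["pixels"].reshape(-1,3);n=(abs(C[:,0]-.52)<.035)&(abs(C[:,1]-.18)<.035)&(C[:,2]>.035)&(C[:,2]<.06)&(px.min(1)>70);q=C[n]
print(len(q),q.mean(0),np.percentile(q,[2,98],0))
A=np.c_[q[:,:2]-q[:,:2].mean(0),np.ones(len(q))];print('plane',np.linalg.lstsq(A,q[:,2],rcond=None)[0])
E
```

```text
clock: 40.92
position: [0.4699, 0.1896, 0.0387]
tool_rot: [3.142, -0.0, 2.966]
force: [1.2, -0.6, 0.2]
grip_width: 0.0083
finger_force: 107.3
clock: 41.58
position: [0.4041, 0.2014, 0.0389]
tool_rot: [-3.141, -0.0, 2.967]
force: [1.0, -0.5, -0.2]
grip_width: 0.0085
finger_force: 107.3
[ 0.97647538 -0.53297228 -0.21423556] [-0.00523532 -0.16525769  0.0095473 ] [-0.13833073  0.69704633 -0.59598651  2.16085672  0.81193583  0.51974516
  0.03747376]
71 [0.51861583 0.19189272 0.04152361] [[0.49151898 0.16684655 0.03532385]
 [0.5485576  0.20853709 0.04744987]]
plane [-0.03493657  0.03381727  0.04152361]
```

View pics/s3.png

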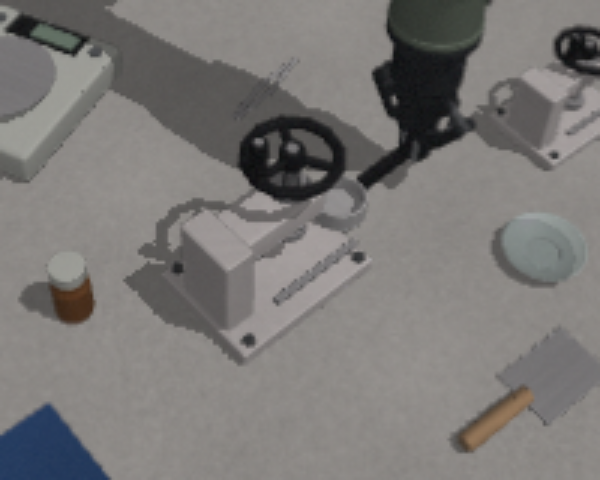

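The scene view shows the pot at (345,205), drawn clear of the foot, level and held by its handle. I lift it and work out the carry.

```bash
python3 -m crank '0.005 0 0 -0.002 0 0 0; 0.005 0 0 -0.006 0 0 0; 0.005 0 0 -0.01 0 0 0; 0.005 0 0 -0.012 0 0 0; 0.005 0 0 -0.012 0 0 0; 0.005 0 0 -0.01 0 0 0; 0.005 0 0 -0.006 0 0 0; 0.005 0 0 -0.003 0 0 0'
python3 -c "
from rows import *
print(telemetry.observe()['position'],telemetry.observe()['force'])
plan([.542,-.139,.105],np.radians(140),32,.005)"
```

```text
clock: 42.3
position: [0.4056, 0.201, 0.1007]
tool_rot: [3.141, 0.001, 2.966]
force: [0.6, 1.1, -2.7]
grip_width: 0.0082
finger_force: 107.3
[0.40562295 0.20100638 0.10067907] [ 0.60755689  1.0736085  -2.66296674]
0.005 -0.0061 -0.0097 -0.0001 0 0 0.94; 0.005 -0.0062 -0.0096 -0.0001 0 0 0.94; 0.005 -0.0064 -0.0095 -0.0001 0 0 0.94; 0.005 -0.0065 -0.0094 -0.0001 0 0 0.94; 0.005 -0.0067 -0.0093 -0.0001 0 0 0.94; 0.005 -0.0068 -0.0092 -0.0001 0 0 0.94; 0.005 -0.0070 -0.0091 -0.0001 0 0 0.94; 0.005 -0.0071 -0.0090 -0.0001 0 0 0.94
0.005 -0.0073 -0.0088 -0.0001 0 0 0.94; 0.005 -0.0074 -0.0087 -0.0001 0 0 0.94; 0.005 -0.0076 -0.0086 -0.0001 0 0 0.94; 0.005 -0.0077 -0.0085 -0.0001 0 0 0.94; 0.005 -0.0078 -0.0084 -0.0001 0 0 0.94; 0.005 -0.0080 -0.0082 -0.0001 0 0 0.94; 0.005 -0.0081 -0.0081 -0.0001 0 0 0.94; 0.005 -0.0082 -0.0080 -0.0001 0 0 0.94
0.005 -0.0084 -0.0078 -0.0001 0 0 0.94; 0.005 -0.0085 -0.0077 -0.0001 0 0 0.94; 0.005 -0.0086 -0.0075 -0.0001 0 0 0.94; 0.005 -0.0087 -0.0074 -0.0001 0 0 0.94; 0.005 -0.0089 -0.0073 -0.0001 0 0 0.94; 0.005 -0.0090 -0.0071 -0.0001 0 0 0.94; 0.005 -0.0091 -0.0070 -0.0001 0 0 0.94; 0.005 -0.0092 -0.0068 -0.0001 0 0 0.94
0.005 -0.0093 -0.0067 -0.0001 0 0 0.94; 0.005 -0.0094 -0.0065 -0.0001 0 0 0.94; 0.005 -0.0095 -0.0064 -0.0001 0 0 0.94; 0.005 -0.0096 -0.0062 -0.0001 0 0 0.94; 0.005 -0.0097 -0.0060 -0.0001 0 0 0.94; 0.005 -0.0098 -0.0059 -0.0001 0 0 0.94; 0.005 -0.0099 -0.0057 -0.0001 0 0 0.94; 0.005 -0.0100 -0.0056 -0.0001 0 0 0.94
```

```bash
python3 -m crank '0.005 -0.002 -0.004 0 0 0 0.5; 0.005 -0.004 -0.008 0 0 0 0.9; 0.005 -0.006 -0.0100 0 0 0 1; 0.005 -0.0065 -0.0100 0 0 0 1; 0.005 -0.007 -0.0100 0 0 0 1; 0.005 -0.007 -0.0100 0 0 0 1; 0.005 -0.0075 -0.0100 0 0 0 1; 0.005 -0.0075 -0.0100 0 0 0 1' >/dev/null
python3 -m crank '0.005 -0.0075 -0.0090 0 0 0 1; 0.005 -0.0075 -0.0090 0 0 0 1; 0.005 -0.0075 -0.0090 0 0 0 1; 0.005 -0.008 -0.0085 0 0 0 1; 0.005 -0.008 -0.0085 0 0 0 1; 0.005 -0.008 -0.0085 0 0 0 1; 0.005 -0.008 -0.0085 0 0 0 1; 0.005 -0.008 -0.0085 0 0 0 1' >/dev/null
python3 -m crank '0.005 -0.0084 -0.0078 0 0 0 0.94; 0.005 -0.0085 -0.0077 0 0 0 0.94; 0.005 -0.0086 -0.0075 0 0 0 0.94; 0.005 -0.0087 -0.0074 0 0 0 0.94; 0.005 -0.0089 -0.0073 0 0 0 0.94; 0.005 -0.0090 -0.0071 0 0 0 0.94; 0.005 -0.0091 -0.0070 0 0 0 0.94; 0.005 -0.0092 -0.0068 0 0 0 0.94' >/dev/null
python3 -m crank '0.005 -0.0093 -0.0067 0 0 0 0.94; 0.005 -0.0094 -0.0065 0 0 0 0.94; 0.005 -0.0095 -0.0064 0 0 0 0.94; 0.005 -0.0094 -0.0062 0 0 0 0.94; 0.005 -0.008 -0.0055 0 0 0 0.9; 0.005 -0.006 -0.004 0 0 0 0.5; 0.005 -0.003 -0.002 0 0 0 0; 0.005 0 0 0 0 0 0'
cat > look.py <<'E'
from h import *
import sys
s=telemetry.observe();f=grab_frame("top");P=pose(f);C=cloud(f,P);save({"pixels":f["pixels"][110:270,330:530]},sys.argv[1],3)
p=s["position"];y=s["tool_rot"][2];c=p[:2]-.1162*np.array([np.cos(y),np.sin(y)]);print('expected pot',c,s["force"],s["tool_rot"])
C=C.reshape(-1,3);zt=p[2]-.0384+.044
q=C[(np.hypot(*(C[:,:2]-c).T)<.034)&(abs(C[:,2]-zt)<.006)];print('pot rim pts',len(q),(q.min(0)+q.max(0))/2,q.max(0)-q.min(0),'rim z exp',zt)
D=np.array([.6312,-.2142])-c;print('shift tool',D[0]*np.cos(y)+D[1]*np.sin(y),D[0]*np.sin(y)-D[1]*np.cos(y))
E
python3 look.py t4
```

```text
clock: 44.97
position: [0.525, -0.1153, 0.0997]
tool_rot: [-3.142, -0.0, 2.476]
force: [-1.2, -0.2, -2.2]
grip_width: 0.0083
finger_force: 107.3
expected pot [ 0.61638311 -0.18708784] [-1.16541338 -0.16177392 -2.16043796] [-3.14152406e+00 -3.78504428e-06  2.47561077e+00]Traceback (most recent call last):
  File "look.py", line 6, in <module>
    q=C[(np.hypot(*(C[:,:2]-c).T)<.034)&(abs(C[:,2]-zt)<.006)];print('pot rim pts',len(q),(q.min(0)+q.max(0))/2,q.max(0)-q.min(0),'rim z exp',zt)
                                                                                           ~~~~~^^^
    return umr_minimum(a, axis, None, out, keepdims, initial, where)
ValueError: zero-size array to reduction operation minimum which has no identity
```

View pics/t4.png

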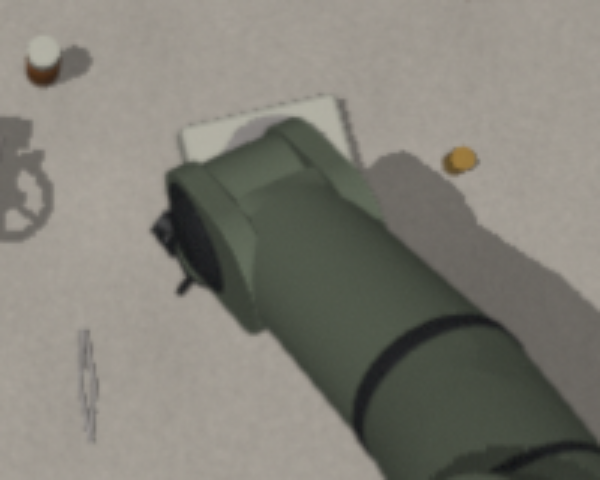

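The arm hides the plate in the top view (only the balance's corner at (260,130) shows), so I check with the scene camera after the shift.

```bash
python3 -m crank '0.005 -0.002 -0.001 0 0 0 0; 0.005 -0.005 -0.002 0 0 0 0; 0.005 -0.007 -0.003 0 0 0 0; 0.005 -0.007 -0.003 0 0 0 0; 0.005 -0.005 -0.002 0 0 0 0; 0.005 -0.0024 -0.0012 0 0 0 0; 0.005 0 0 0 0 0 0; 0.005 0 0 0 0 0 0'
cat > look.py <<'E'
from fit import *
s=telemetry.observe();f=grab_frame("scene");P=pose(f);C=cloud(f,P);save({"pixels":f["pixels"][150:270,180:330]},'s5',4)
p=s["position"];y=s["tool_rot"][2];c=p[:2]-.1162*np.array([np.cos(y),np.sin(y)]);print('expected pot',c,s["force"])
C=C.reshape(-1,3);zt=p[2]-.0384+.044
q=C[(np.hypot(*(C[:,:2]-c).T)<.036)&(C[:,2]>zt-.05)];print(np.histogram(q[:,2],bins=np.arange(zt-.04,zt+.02,.004)),zt)
q=q[abs(q[:,2]-zt)<.004];print('rim',len(q),(q.min(0)+q.max(0))/2,q.max(0)-q.min(0))
A=np.c_[q[:,:2]-c,np.ones(len(q))];print('slopes',np.linalg.lstsq(A,q[:,2],rcond=None)[0])
r=C[(C[:,2]>.062)&(C[:,2]<.071)&(np.hypot(*(C[:,:2]-[.631,-.214]).T)<.075)];print('plate',(r.min(0)+r.max(0))/2,r.max(0)-r.min(0),np.median(r[:,2]))
D=np.array([.6312,-.2142])-c;print('shift tool',D[0]*np.cos(y)+D[1]*np.sin(y),D[0]*np.sin(y)-D[1]*np.cos(y))
E
python3 look.py
```

```text
clock: 45.68
position: [0.5396, -0.1417, 0.0997]
tool_rot: [3.142, -0.0, 2.476]
force: [0.1, 0.1, -1.5]
grip_width: 0.0079
finger_force: 107.3
expected pot [ 0.63103117 -0.21344059] [ 0.05617029  0.13185714 -1.49884996]
(array([92, 12,  1,  2, 40, 49, 33, 30, 36, 35, 35,  4,  0,  0]), array([0.0653162, 0.0693162, 0.0733162, 0.0773162, 0.0813162, 0.0853162,
       0.0893162, 0.0933162, 0.0973162, 0.1013162, 0.1053162, 0.1093162,
       0.1133162, 0.1173162, 0.1213162])) 0.10531620335963734
rim 70 [ 0.63229336 -0.21542332  0.10525645] [0.05694553 0.06137251 0.00756769]
slopes [-0.00552866  0.01433027  0.10511147]
plate [ 0.63475062 -0.21566624  0.06653354] [0.12573137 0.13005603 0.00891654] 0.06735141210835655
shift tool -0.0006016876885192944 -0.0004931303316788219
```

View pics/s5.png

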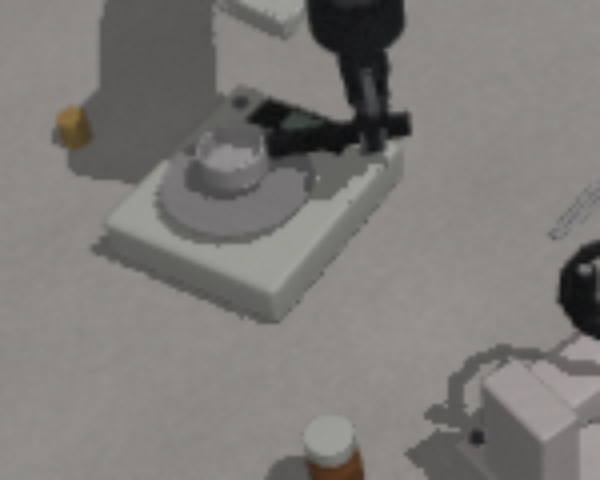

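The scene view shows the pot level at (235,160) over the middle of the plate (centre about (237,190), seen at an angle), matching the numbers within 2 mm. I lower it.

```bash
python3 -m crank '0.005 -0.0003 0 0.001 0 0 0; 0.005 -0.0003 -0.0004 0.002 0 0 0; 0.005 0 0 0.0025 0 0 0; 0.005 0 0 0.0025 0 0 0; 0.005 0 0 0.002 0 0 0; 0.005 0 0 0.0015 0 0 0; 0.005 0 0 0.001 0 0 0; 0.005 0 0 0.0005 0 0 0'
python3 -m crank '0.005 0 0 0.0003 0 0 0; 0.005 0 0 0.0003 0 0 0; 0.005 0 0 0.0003 0 0 0; 0.005 0 0 0.0003 0 0 0; 0.005 0 0 0.0002 0 0 0; 0.005 0 0 0 0 0 0; 0.005 0 0 0 0 0 0; 0.005 0 0 0 0 0 0'
python3 -c "
from h import *
s=telemetry.observe();print(s['force'],s['moment'])"
```

```text
clock: 46.4
position: [0.5399, -0.1423, 0.0866]
tool_rot: [3.142, -0.0, 2.476]
force: [-0.4, -0.7, -2.9]
grip_width: 0.0087
finger_force: 107.3
clock: 47.07
position: [0.5399, -0.1424, 0.0854]
tool_rot: [3.142, 0.0, 2.476]
force: [0.2, 0.2, -1.0]
grip_width: 0.0082
finger_force: 107.3
[ 0.21987108  0.15480675 -0.99981657] [ 0.13683242  0.05977684 -0.05241475]
```

```bash
for i in 1; do python3 -m crank '0.005 0 0 0.0002 0 0 0; 0.005 0 0 0.0002 0 0 0; 0.005 0 0 0.0002 0 0 0; 0.005 0 0 0.0002 0 0 0; 0.005 0 0 0 0 0 0; 0.005 0 0 0 0 0 0; 0.005 0 0 0 0 0 0; 0.005 0 0 0 0 0 0' >/dev/null;done
python3 -c "
from h import *
s=telemetry.observe();print(s['position'],s['force'],s['moment'])"
python3 -m crank '0.005 0 0 0.0002 0 0 0; 0.005 0 0 0.0002 0 0 0; 0.005 0 0 0.0001 0 0 0; 0.005 0 0 0 0 0 0; 0.005 0 0 0 0 0 0; 0.005 0 0 0 0 0 0; 0.005 0 0 0 0 0 0; 0.005 0 0 0 0 0 0' >/dev/null
python3 -c "
from h import *
s=telemetry.observe();print(s['position'],s['force'],s['moment'])"
```

```text
[ 0.53996659 -0.14235194  0.08466733] [-1.93360331  0.4966749   1.34553447] [ 0.11224183  0.25392083 -0.07986491]
[ 0.53993234 -0.14230816  0.08420146] [-4.8055923   2.55872317  5.08059652] [ 0.12408887  0.39130542 -0.05287886]
```

```bash
python3 -m crank '0.005 0 0 -0.0003 0 0 0; 0.005 0 0 0 0 0 0; 0.010 0 0 0 0 0 0; 0.014 0 0 0 0 0 0; 0.02 0 0 0 0 0 0; 0.03 0 0 0 0 0 0; 0.04 0 0 0 0 0 0; 0.04 0 0 0 0 0 0' 20
python3 -m crank '0.04 0 0 -0.003 0 0 0; 0.04 0 0 -0.008 0 0 0; 0.04 0 0 -0.016 0 0 0; 0.04 0 0 -0.025 0 0 0; 0.04 0 0 -0.03 0 0 0; 0.04 0 0 -0.03 0 0 0; 0.04 0 0 -0.02 0 0 0; 0.04 0 0 -0.008 0 0 0'
python3 -m crank '0.04 0.01 0 0 0 0 0; 0.04 0.02 0 0 0 0 0; 0.04 0.02 0 0 0 0 0; 0.04 0.01 0 0 0 0 0; 0.04 0 0 0 0 0 0; 0.04 0 0 0 0 0 0; 0.04 0 0 0 0 0 0; 0.04 0 0 0 0 0 0' >/dev/null
python3 - <<'E'
from h import *
f=grab_frame("scene");P=pose(f);C=cloud(f,P).reshape(-1,3);save({"pixels":f["pixels"][140:300,170:400]},'s6',3)
q=C[(np.hypot(*(C[:,:2]-[.631,-.214]).T)<.036)&(C[:,2]>.08)&(C[:,2]<.094)];t=q[q[:,2]>.086];print('rim',len(t),(t.min(0)+t.max(0))/2,t.max(0)-t.min(0))
E
```

```text
clock: 49.07
position: [0.5399, -0.1424, 0.0844]
tool_rot: [-3.142, -0.0, 2.476]
force: [0.9, -0.2, -0.3]
grip_width: 0.0401
finger_force: 0.0
clock: 49.73
position: [0.5409, -0.1424, 0.2281]
tool_rot: [3.14, 0.004, 2.476]
force: [-0.2, 0.3, -0.3]
grip_width: 0.0401
finger_force: 0.0
rim 74 [ 0.63155789 -0.21373842  0.08996235] [0.06143463 0.05670342 0.00772575]
```

View pics/s6.png

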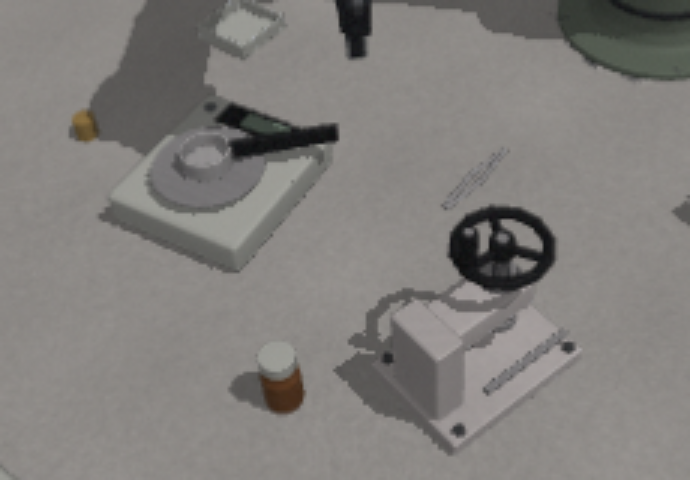

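The pot stands level at (207,157) in the middle of the plate, the foot is up, and the gripper is clear.

```bash
python3 -c "
from workcell import bot
print(bot.job_done())"
```

```text
the job is handed in; nothing more can be done
None
```

The job is handed in: the foot is wound up to its stop and snugged at about 16 N for over half a second, with measured knob load peaking near 17 N. The pot stands level within about 1 mm of the plate's centre, and no other item on the bench was touched.

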